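# Repack the toy shop's wooden street set

## Robot

A 7-joint arm with a two-finger parallel gripper is mounted at the origin on the work surface. World frame = base frame: x ahead of the robot, y to its left, z up, the work surface at z = 0. Lengths are in m, angles in rad, forces in N, time in s.
With the tool pointing down it reaches from about 0.425 to 0.925 m from the base axis. Payload 6.8 kg.
Tool frame: the origin (TCP) lies at the very end of the fingers, on their centre line; the grasp point (between the pads) lies 19 mm behind it (bot.grasp_offset is the distance from the TCP to the grasp point, in m); z points along the fingers, y is the direction in which the jaws open and shut (so a half turn about z gives the same grasp; the last joint's range is limited). The gripper opens to 85 mm and grips with 20 to 120 N. Pads are 22 mm wide; open, the fingers measure 114 mm over their backs; the gripper's body (76 mm by 85 mm) begins 54 mm behind the grasp point. The pads swing forward as they close: fully open they stand 13 mm farther back than shut.
Start: joints at [-1.438, 0.477, 0.022, 1.555, -0.011, 1.109, -0.083], TCP at [0.161, 0.656, 0.231] pointing down, gripper open.
Joint ranges: [-2.96, 2.96], [-0.34, 2.1], [-1.41, 1.46], [0.24, 2.44], [-1.37, 4.51], [0.17, 1.92], [-2.96, 2.96]. Speed limits (rad/s): [2.39, 2.39, 3.14, 3.14, 3.14, 3.14, 3.14].

## Interface

Orientations are given as a unit quaternion [w, x, y, z].
In Python, from station import monitor, cams, bot, finder gives the robot as it stands.
- The arm moves only by the tool jog_arm, never from a script. Its argument "plan" is a list of rows, each an object of numbers: "x", "y", "z": the shift along the tool's x, y, z as a fraction of full scale; "wx", "wy", "wz": the turn, a rotation vector about the tool's x, y, z as a fraction of full scale. A call has 1 to 12 rows; each row is the pose to reach, as a shift and turn from the pose measured when the call began, along the tool's axes at that moment, turning the shorter way round; what a row does not reach only later rows make up. Full scale, the value 1, is 20 cm for a shift and 180 degrees for a turn. A row lasts 1/12 s, in which the tool goes at most 41.7 mm and 7.16 degrees, less where a joint would pass 70% of its speed; a pose out of reach is approached as far as the arm can. A call with a number of a shift or a turn outside -1 to 1 is refused whole. A call with a gripper value outside its range is refused whole. "hand" is the opening, from -1 (shut) to 1 (fully open), set as the call begins (left out, the last holds). The fingers move at their own pace and stop on an object; "grip_force" is the grip in N (left out, the last holds). Time passes only in rows, so rows that repeat a pose let the fingers close. It gives the time, the measured TCP pose, the force and the opening at its end, in the units of the state.
- monitor.get_obs(): the state, without advancing time (a new reading comes with each control period).
- cams.read_camera(name): name is "scene" or "top" or "wrist"; returns the picture (420x560x3 uint8, red, green, blue); there is no depth.
- cams.get_calibration(name): a dict with "fx", "fy", "cx", "cy" (pixels), "extrinsics" (4x4, takes a point from world to camera coordinates). Camera axes: x right, y down, z forward; pixel columns grow to the right and rows downward; lengths in m; the calibration is good to about 2 mm. A picture is of the moment at which its call begins: read the wrist's pose just before it. get_calibration takes no time and is no camera call; for the wrist camera it gives the pose at the moment of the call.
- bot.hand_in(): hands the job in, once; it reports no verdict.
Trained networks look in the newest picture that a camera, given by its name, has taken for a name from the list of things; names that differ only in an ending like _2 or _b are one class to them, and where a whole thing is asked for, a point or a joint stands for the part that bears it (a point fixed in the world has none). Each returns a list of dicts, best first, with "confidence" (0 to 1); they miss things now and then, are a little off and sometimes report something else, mostly with a low value. They report only what shows in the picture. A call takes as long as a camera call. They do not tell look-alikes from the thing itself.
- finder.find_in(camera, target): "bbox" ([left, top, width, height] in pixels, round what is visible of it).
- finder.place_of(camera, target): "location" ([column, row] in pixels: a listed point, or the origin of a listed thing).
The state is a dict: "t": time; "q": joint angles; "joint_vel": joint speeds; "joint_torque": joint torques, N m; "eef_pos": TCP position; "tool_rot": TCP orientation; "contact_force": force on the tool from outside, world axes, zero at the start; "torque": the same for the moment, N m; "gripper_width": opening from 0.0 (shut) to 1.0 (fully open).
Only numpy, scipy, OpenCV 4.12 (cv2) and the standard library are available. Lean on these libraries where they do the work, as an engineer would, in place of code of your own. Each camera call takes 0.05 s, during which the arm holds its last target. There are 200 camera calls.

## Task

Children have scattered the demonstration set over the toy shop's counter: put the small car, the bus and the round-crowned tree back into the display tray, each down in the pocket made for it, the vehicles on their wheels along their pockets (either way round) and the tree upright. Draw the tree straight up out of its light white stand so that the stand stays upright and in its place. The pick-up and the square-crowned tree belong to another set: leave them where they are.

Things in the scene. Friction and masses are not known exactly. Their poses are not given: they have to be found in the camera images.
- car_mid (a point): Small toy car of plain light wood with dark fixed wheels, 64 long x 36 wide x 48 mm high, about 70 g, standing on the counter: a cabin 36 mm long, as wide as the car, sits in the middle of its length, with a bonnet 26 mm high at each end. The sides are upright from 4 mm up, flat except for the wheels, which are flush. Point: its centre, 24 mm above its underside. x along its length, y across, z up.
- bus_mid (a point): Toy bus of the same wood, 92 long x 36 wide x 48 mm high, about 120 g, one flat roof over the whole length. Point: its centre, 24 mm above its underside. x along its length, y across, z up.
- pickup_mid (a point): Look-alike that does not belong: toy pick-up of the same wood, 80 long x 36 wide x 48 mm high, cab 30 mm long nearer one end (its +x half) and an open low load bed behind. Stays where it is. Point: on its centre line at half its length, 24 mm above its underside. x along its length.
- round_tree_mid (a point): Toy tree of wood, 82 mm high, about 50 g: round foot 34 mm across and 12 mm high, dark stem 12 mm across, then a drum-shaped round crown 38 mm across that runs from 42 to 82 mm above the underside (its sides are upright from 48 to 76 mm). At the start its foot stands in the hole of stand_a. Point: on its axis, 41 mm above its underside (the middle of the crown is 21 mm higher). z up along its axis.
- square_tree_mid (a point): Look-alike that does not belong: the same tree with a square crown, 34 x 34 x 40 mm, standing in stand_b. Stays where it is. Point: on its axis, 41 mm above its underside.
- stand_a: Light, loose white plastic stand (40 g) that holds the round-crowned tree: a block 58 x 58 x 26 mm with a round hole 38 mm across and 20 mm deep in its top. Pulled sideways by the tree it drags or tips, so the tree must come straight up at least 20 mm. Origin: centre of its underside, on the counter.
- stand_b: The same stand, holding the square-crowned tree. Origin: centre of its underside.
- car_bay_floor (a point): Car's bay: one of three pale plywood blocks, 120 x 84 mm, that lie side by side, 86 mm apart along y, in the low brown wooden display tray (fixed; block tops and tray rim 21 mm above the counter). A rectangular pocket 80 x 52 mm, 8 mm deep, lined in grey, the shorter of the two rectangular ones. Point: centre of the pocket's floor, 13 mm above the counter. x along the pocket's length, y across, z up. Any bay may be left, middle or right.
- bus_bay_floor (a point): Bus's bay: a like block with the longer rectangular pocket, 108 x 54 mm, 8 mm deep. Point: centre of the pocket's floor, 13 mm above the counter. x along the pocket's length, y across, z up.
- tree_bay_floor (a point): Tree's bay: a like block with a round pocket 50 mm across, 8 mm deep. Point: centre of the pocket's floor, 13 mm above the counter.
Mind the look-alikes: they are no part of the job. Leave any pink look-alike of the stand_b alone.

How it is judged:
At the end, for the whole second after the job is handed in: Car, bus and round-crowned tree each stand on the floor of their own pocket (within 15 mm sideways, 4 mm in height, tilt under 0.1 rad; vehicles within 0.4 rad of the pocket's length), released and at rest; both stands and the square-crowned tree are upright (horizontal distance between car_mid and car_bay_floor below 0.015 m and z of car_mid in the frame of car_bay_floor between 0.02 and 0.028 m and angle between each of car_mid, bus_mid, round_tree_mid, stand_a, stand_b's own z axis and vertical below 0.1 rad and angle between the x axis of car_mid and the x axis of car_bay_floor, either way round below 0.4 rad and linear speed of each of car, bus, round_tree below 0.02 m/s and angular speed of each of car, bus, round_tree below 0.2 rad/s and horizontal distance between bus_mid and bus_bay_floor below 0.015 m and z of bus_mid in the frame of bus_bay_floor between 0.02 and 0.028 m and angle between the x axis of bus_mid and the x axis of bus_bay_floor, either way round below 0.4 rad and horizontal distance between round_tree_mid and tree_bay_floor below 0.015 m and z of round_tree_mid in the frame of tree_bay_floor between 0.037 and 0.045 m and angle between square_tree_mid's own z axis and vertical below 0.15 rad); the robot touches nothing.
It fails at once if a white stand tips (angle between any of stand_a, stand_b's own z axis and vertical above 0.35 rad).
It fails at once if a white stand is dragged more than 40 mm from its place (distance of any of stand_a, stand_b from where it was at the start of the episode above 0.04 m).
It fails at once if the pick-up or the square-crowned tree is moved more than 20 mm (distance of any of pickup_mid, square_tree_mid from where it was at the start of the episode above 0.02 m).
It also fails if it takes over 102 s, if anything falls off the work surface, if the arm or the gripper's body presses on something with over 40 N, if the wrist force passes 120 N, or if a joint passes its speed limit or range.

## Working session

There is one attempt and no reset: what is moved stays moved. The work goes in short steps, Python scripts to look and compute and a tool call to move; the robot and the scene stay as the last step left them, time stands still between calls to the robot, and variables do not carry over. Pictures are saved under pics/ and viewed, about 12 in all and at most 16, crops included, and the job is handed in when it is done.

Besides the shell and the picture viewer there is one more tool, called after "Call:" by a JSON object that holds its "method" and its "body". jog_arm: Moves the arm, as the interface text tells. Shift numbers are shares of 20 cm and turn numbers shares of 180 degrees, none past 1 either way. Its arguments: {"type":"object","properties":{"plan":{"type":"array","items":{"type":"object","properties":{"x":{"type":"number","minimum":-1,"maximum":1},"y":{"type":"number","minimum":-1,"maximum":1},"z":{"type":"number","minimum":-1,"maximum":1},"wx":{"type":"number","minimum":-1,"maximum":1},"wy":{"type":"number","minimum":-1,"maximum":1},"wz":{"type":"number","minimum":-1,"maximum":1}}}},"hand":{"type":"number"},"grip_force":{"type":"number"}},"required":["plan"]}

```bash
mkdir -p pics
cat > h.py <<'E'
import numpy as np, cv2
from station import monitor, cams, bot, finder
def snap(c,name=None):
    K=cams.get_calibration(c); im=cams.read_camera(c)
    if name: cv2.imwrite('pics/'+name,cv2.cvtColor(im,cv2.COLOR_RGB2BGR))
    return im,K
def ray(K,uv,z):
    E=np.array(K['extrinsics']);R=E[:3,:3];t=E[:3,3];c=-R.T@t
    d=R.T@np.array([(uv[0]-K['cx'])/K['fx'],(uv[1]-K['cy'])/K['fy'],1])
    return (c+d*(z-c[2])/d[2])
def proj(K,p):
    E=np.array(K['extrinsics']);q=E[:3,:3]@np.array(p)+E[:3,3]
    return np.array([K['fx']*q[0]/q[2]+K['cx'],K['fy']*q[1]/q[2]+K['cy']])
E
python3 - <<'E'
from h import *
print(monitor.get_obs())
hz=dict(car_mid=.024,bus_mid=.024,pickup_mid=.024,round_tree_mid=.047,square_tree_mid=.047,stand_a=0,car_bay_floor=.013,bus_bay_floor=.013,tree_bay_floor=.013)
for c in ('top','scene'):
    im,K=snap(c,c+'0.png')
    E=np.array(K['extrinsics']);print(c,K['fx'],'pos',-E[:3,:3].T@E[:3,3])
    for n,z in hz.items():
        for r in finder.place_of(c,n)[:4]: print(n,np.round(r['location']),round(r['confidence'],2),np.round(ray(K,r['location'],z)[:2],3))
snap('wrist','wrist0.png')
E
```

```text
{'t': 0.0, 'q': array([-1.43808024,  0.47780628,  0.02233426,  1.55647329, -0.0114937 ,
        1.10927916, -0.08310006]), 'joint_vel': array([-0.00032547,  0.00056893, -0.0001689 , -0.00155026,  0.00033011,
       -0.00019149,  0.00033328]), 'joint_torque': array([ 3.91505546e-04, -5.96460915e+01,  1.60828907e+00, -2.81184393e+01,
        1.24962162e-02,  9.56849341e-03, -1.29400439e-05]), 'eef_pos': array([0.16085527, 0.65493768, 0.23031224]), 'tool_rot': array([-4.04572890e-05,  1.20102866e-01,  9.92761027e-01, -9.18072566e-04]), 'contact_force': array([-0.05136528,  0.0434286 , -0.1891649 ]), 'torque': array([ 0.00267043,  0.00914311, -0.01524868]), 'gripper_width': 1.000965854040303}
top 483.088155555965 pos [ 0.52609006 -0.01835503  1.27209028]
car_mid [398. 223.] 0.59 [ 0.565 -0.35 ]
bus_mid [353. 197.] 0.96 [ 0.629 -0.232]
bus_mid [295. 199.] 0.32 [ 0.62  -0.079]
pickup_mid [406. 273.] 0.65 [ 0.436 -0.37 ]
round_tree_mid [358. 255.] 0.63 [ 0.481 -0.243]
square_tree_mid [294. 199.] 0.74 [ 0.619 -0.077]
stand_a [223. 173.] 0.97 [0.685 0.11 ]
stand_a [344. 134.] 0.96 [ 0.8   -0.
[... 384 characters left out ...]
248.] 0.58 [ 0.479 -0.248]
pickup_mid [132. 266.] 0.83 [ 0.435 -0.361]
pickup_mid [177. 239.] 0.71 [ 0.447 -0.236]
round_tree_mid [179. 240.] 0.61 [ 0.472 -0.248]
round_tree_mid [181. 249.] 0.16 [ 0.496 -0.262]
square_tree_mid [276. 229.] 0.83 [ 0.618 -0.071]
square_tree_mid [133. 270.] 0.53 [ 0.464 -0.374]
stand_a [277. 246.] 0.91 [ 0.63  -0.078]
stand_a [184. 249.] 0.87 [ 0.464 -0.235]
stand_a [296. 321.] 0.74 [ 0.802 -0.214]
stand_a [334. 214.] 0.64 [0.667 0.104]
car_bay_floor [295. 178.] 0.79 [0.507 0.136]
bus_bay_floor [329. 157.] 0.91 [0.521 0.276]
bus_bay_floor [231. 275.] 0.32 [ 0.617 -0.223]
bus_bay_floor [183. 251.] 0.21 [ 0.478 -0.247]
tree_bay_floor [315. 168.] 0.58 [0.52  0.211]
```

View pics/top0.png

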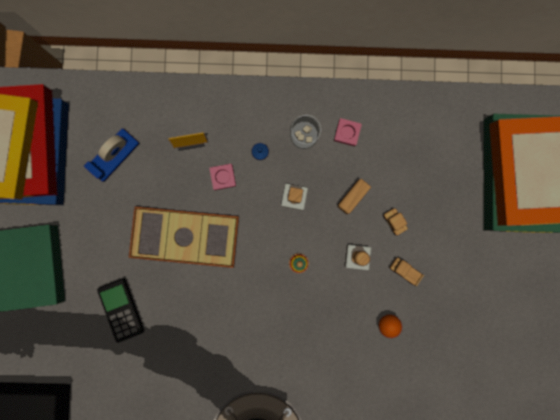

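View pics/scene0.png

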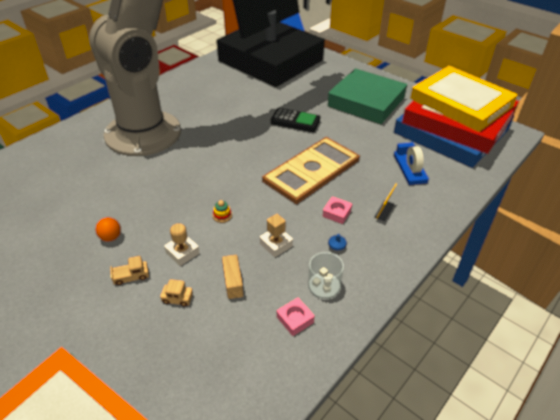

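The top view shows these objects:
- **Round tree:** (358,255). The square tree is at (295,197).
- **Car, cabin in the middle:** (397,222). The pick-up is at (406,271).
- **Bus:** (354,196).
- **Tray, left to right:** bus bay (151,234), round tree bay (184,237), car bay (217,240).
- **Pink stands, to be ignored:** (222,177) and (348,132).

The scene view confirms the round crown at (179,231) and the square one at (276,224). Next I'll get close-ups with the wrist camera.

```bash
cat >> h.py <<'E'
from scipy.spatial.transform import Rotation as Rn
def pose():
    o=monitor.get_obs(); q=o['tool_rot']; return np.array(o['eef_pos']),Rn.from_quat([q[1],q[2],q[3],q[0]])
def go(p,psi,start=None):
    """shares for a move to TCP p with jaw axis at psi deg (mod 180, nearest)"""
    P,R=start or pose()
    best=None
    for a in (psi,psi+180):
        a=np.radians(a); T=Rn.from_matrix(np.array([[-np.sin(a),np.cos(a),0],[np.cos(a),np.sin(a),0],[0,0,-1]]).astype(float)) if False else Rn.from_matrix(np.column_stack([[np.sin(a),-np.cos(a),0],[np.cos(a),np.sin(a),0],[0,0,-1]])*1.0) if False else Rn.from_matrix(np.column_stack([np.cross([np.cos(a),np.sin(a),0],[0,0,-1]),[np.cos(a),np.sin(a),0],[0,0,-1]]))
        w=(R.inv()*T).as_rotvec()
        if best is None or np.linalg.norm(w)<np.linalg.norm(best[0]): best=(w,T)
    d=R.inv().apply(np.array(p)-P)
    print('go',p,psi,'xyz',np.round(d/.2,4),'w',np.round(best[0]/np.pi,4),'rows',round(max(np.linalg.norm(d)/.0417,np.degrees(np.linalg.norm(best[0]))/7.16),1))
    return np.array(p),best[1]
E
python3 - <<'E'
import re
s=open('h.py').read()
i=s.index("T=Rn.from_matrix(np.array([["); j=s.index("Rn.from_matrix(np.column_stack([np.cross")
s=s[:i]+"T="+s[j:]; open('h.py','w').write(s)
E
python3 - <<'E'
from h import *
K=cams.get_calibration('wrist');E=np.array(K['extrinsics']);P,R=pose()
print(K['fx'],'cam in tool',R.inv().apply(-E[:3,:3].T@E[:3,3]-P),'axes in tool\n',np.round(R.inv().as_matrix()@E[:3,:3].T,3))
a=go([.30,.45,.33],76); b=go([.45,.28,.33],60,a);c=go([.5,.2,.33],0,b)
E
```

```text
377.7144400438159 cam in tool [ 0.08256806  0.00158865 -0.14270155] axes in tool
 [[ 0.    -0.948 -0.317]
 [ 1.    -0.     0.001]
 [-0.001 -0.317  0.948]]
go [0.3, 0.45, 0.33] 76 xyz [-0.9201 -0.8322 -0.4935] w [0.     0.     0.0011] rows 6.4
go [0.45, 0.28, 0.33] 60 xyz [-0.9334 -0.6433  0.    ] w [0.     0.     0.0889] rows 5.4
go [0.5, 0.2, 0.33] 0 xyz [-0.4165 -0.2214  0.    ] w [0.     0.     0.3333] rows 8.4
```

Call:
{"method": "jog_arm", "body": {"plan": [{"x": -0.92,"y": -0.83,"z": -0.5},{"x": -0.92,"y": -0.83,"z": -0.5},{"x": -0.92,"y": -0.83,"z": -0.5},{"x": -0.92,"y": -0.83,"z": -0.5},{"x": -0.92,"y": -0.83,"z": -0.5},{"x": -0.92,"y": -0.83,"z": -0.5},{"x": -0.92,"y": -0.83,"z": -0.5},{"x": -0.92,"y": -0.83,"z": -0.5}]}}

```text
invalid input at $.plan[0]: expected keys x, y, z, wx, wy, wz
```

Run:
```python
from h import *
print(pose()[0]); b=go([.45,.30,.33],88);c=go([.48,.15,.33],88,b)
```

```text
[0.16100018 0.6555176  0.23130397]
go [0.45, 0.3, 0.33] 88 xyz [-1.8273 -1.3816 -0.4935] w [ 0.      0.     -0.0656] rows 11.2
go [0.48, 0.15, 0.33] 88 xyz [-0.1761 -0.7443  0.    ] w [0. 0. 0.] rows 3.7
```

Call:
{"method": "jog_arm", "body": {"plan": [{"x": -0.92,"y": -0.83,"z": -0.5,"wx": 0,"wy": 0,"wz": 0},{"x": -0.92,"y": -0.83,"z": -0.5,"wx": 0,"wy": 0,"wz": 0},{"x": -0.92,"y": -0.83,"z": -0.5,"wx": 0,"wy": 0,"wz": 0},{"x": -0.92,"y": -0.83,"z": -0.5,"wx": 0,"wy": 0,"wz": 0},{"x": -0.92,"y": -0.83,"z": -0.5,"wx": 0,"wy": 0,"wz": 0},{"x": -0.92,"y": -0.83,"z": -0.5,"wx": 0,"wy": 0,"wz": 0},{"x": -0.92,"y": -0.83,"z": -0.5,"wx": 0,"wy": 0,"wz": 0}]}}

```text
t: 1.63
eef_pos: [0.3045, 0.4462, 0.334]
tool_rot: [0.001, 0.123, 0.992, 0.001]
contact_force: [0.6, -1.2, -0.1]
gripper_width: 0.997
```

Run:
```python
from h import *
print(pose()[0]); b=go([.45,.28,.33],88);c=go([.5,.2,.33],88)
```

```text
[0.30452265 0.44619004 0.33399164]
go [0.45, 0.28, 0.33] 88 xyz [-0.9087 -0.6275  0.0207] w [ 0.0007  0.0008 -0.0677] rows 5.3
go [0.5, 0.2, 0.33] 88 xyz [-1.2491 -0.9541  0.0208] w [ 0.0007  0.0008 -0.0677] rows 7.5
```

Call:
{"method": "jog_arm", "body": {"plan": [{"x": -1,"y": -0.8,"z": 0,"wx": 0,"wy": 0,"wz": -0.066},{"x": -1,"y": -0.8,"z": 0,"wx": 0,"wy": 0,"wz": -0.066},{"x": -1,"y": -0.8,"z": 0,"wx": 0,"wy": 0,"wz": -0.066},{"x": -1,"y": -0.8,"z": 0,"wx": 0,"wy": 0,"wz": -0.066},{"x": -1,"y": -0.8,"z": 0,"wx": 0,"wy": 0,"wz": -0.066},{"x": -1,"y": -0.8,"z": 0,"wx": 0,"wy": 0,"wz": -0.066},{"x": -1,"y": -0.8,"z": 0,"wx": 0,"wy": 0,"wz": -0.066},{"x": -1,"y": -0.8,"z": 0,"wx": 0,"wy": 0,"wz": -0.066}]}}

```text
t: 2.3
eef_pos: [0.4621, 0.2372, 0.3346]
tool_rot: [0.002, 0.024, 1.0, 0.001]
contact_force: [0.3, -0.2, -0.2]
gripper_width: 1.001
```

Run:
```python
from h import *
im,K=snap('wrist','tray.png'); np.save('Ktray.npy',K,allow_pickle=True)
print(pose()[0])
for n in ('car_bay_floor','bus_bay_floor','tree_bay_floor'):
    for r in finder.place_of('wrist',n)[:3]: print(n,np.round(r['location'],1),round(r['confidence'],2),np.round(ray(K,r['location'],.013),4))
go([.46,.02,.33],90); go([.46,-.1,.33],90)
```

```text
[0.46039127 0.24009247 0.33437051]
car_bay_floor [182.  190.3] 0.69 [0.5097 0.119  0.013 ]
car_bay_floor [ 39.9 284.2] 0.27 [ 0.6356 -0.0959  0.013 ]
bus_bay_floor [317.1 188.2] 0.92 [0.5154 0.2916 0.013 ]
tree_bay_floor [248.5 186.6] 0.72 [0.509  0.2042 0.013 ]
go [0.46, 0.02, 0.33] 90 xyz [-0.0504 -1.117   0.0177] w [ 0.0007  0.0008 -0.012 ] rows 5.4
go [0.46, -0.1, 0.33] 90 xyz [-0.073  -1.7166  0.0164] w [ 0.0007  0.0008 -0.012 ] rows 8.2
```

View pics/tray.png

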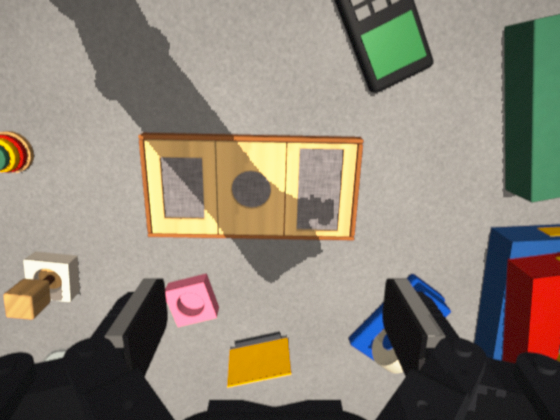

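Run:
```python
from h import *
K=np.load('Ktray.npy',allow_pickle=True).item(); im=cv2.imread('pics/tray.png')
hsv=cv2.cvtColor(im,cv2.COLOR_BGR2HSV)
m=((hsv[...,1]>85)&(hsv[...,0]<30)).astype(np.uint8); m[:125]=0;m[245:]=0;m[:,:130]=0;m[:,375:]=0
m=cv2.morphologyEx(m,cv2.MORPH_OPEN,np.ones((2,2)))
c=max(cv2.findContours(m,cv2.RETR_EXTERNAL,cv2.CHAIN_APPROX_NONE)[0],key=cv2.contourArea)
w=np.array([ray(K,p[0],.021)[:2] for p in cv2.convexHull(c)],np.float32)
r=cv2.minAreaRect(w*1000);print(r)
for q in [(141,135),(362,138),(353,239),(149,237)]: print(np.round(ray(K,q,.021),4))
```

```text
((510.91912841796875, 208.66732788085938), (271.3891296386719, 136.2115020751953), 86.08436584472656)
[0.4365 0.0809 0.021 ]
[0.4529 0.3454 0.021 ]
[0.5848 0.337  0.021 ]
[0.5688 0.0699 0.021 ]
```

Call:
{"method": "jog_arm", "body": {"plan": [{"x": -0.05,"y": -1,"z": 0,"wx": 0,"wy": 0,"wz": -0.012},{"x": -0.05,"y": -1,"z": 0,"wx": 0,"wy": 0,"wz": -0.012},{"x": -0.05,"y": -1,"z": 0,"wx": 0,"wy": 0,"wz": -0.012},{"x": -0.05,"y": -1,"z": 0,"wx": 0,"wy": 0,"wz": -0.012},{"x": -0.05,"y": -1,"z": 0,"wx": 0,"wy": 0,"wz": -0.012}]}}

```text
t: 2.92
eef_pos: [0.4601, 0.0417, 0.3337]
tool_rot: [0.001, -0.001, 1.0, 0.001]
contact_force: [0.5, -0.3, 0.1]
gripper_width: 0.997
```

Run:
```python
from h import *
go([.44,-.16,.33],90);go([.44,-.22,.33],90)
```

```text
go [0.44, -0.16, 0.33] 90 xyz [ 0.1017 -1.0084  0.0161] w [0.0007 0.0009 0.0004] rows 4.9
go [0.44, -0.22, 0.33] 90 xyz [ 0.102  -1.3084  0.0154] w [0.0007 0.0009 0.0004] rows 6.3
```

Call:
{"method": "jog_arm", "body": {"plan": [{"x": 0.1,"y": -1,"z": 0,"wx": 0,"wy": 0,"wz": 0},{"x": 0.1,"y": -1,"z": 0,"wx": 0,"wy": 0,"wz": 0},{"x": 0.1,"y": -1,"z": 0,"wx": 0,"wy": 0,"wz": 0},{"x": 0.1,"y": -1,"z": 0,"wx": 0,"wy": 0,"wz": 0},{"x": 0.1,"y": -1,"z": 0,"wx": 0,"wy": 0,"wz": 0},{"x": 0.1,"y": -1,"z": 0,"wx": 0,"wy": 0,"wz": 0},{"x": 0.1,"y": -1,"z": 0,"wx": 0,"wy": 0,"wz": 0}]}}

```text
t: 3.5
eef_pos: [0.4403, -0.1589, 0.3334]
tool_rot: [0.002, 0.0, 1.0, 0.001]
contact_force: [0.1, 0.6, 0.0]
gripper_width: 0.999
```

Run:
```python
from h import *
im,K=snap('wrist','toys.png'); np.save('Ktoys.npy',K,allow_pickle=True)
print(pose()[0])
hz=dict(car_mid=.024,bus_mid=.024,pickup_mid=.024,round_tree_mid=.047,square_tree_mid=.047,stand_a=0)
for n,z in hz.items():
    for r in finder.place_of('wrist',n)[:3]: print(n,np.round(r['location'],1),round(r['confidence'],2),np.round(ray(K,r['location'],z),4))
```

```text
[ 0.44065486 -0.1571245   0.33320095]
bus_mid [218.6 286.9] 0.59 [ 0.6264 -0.2321  0.024 ]
pickup_mid [ 97.7 148.5] 0.68 [ 0.4372 -0.368   0.024 ]
round_tree_mid [200.6 181.6] 0.74 [ 0.4723 -0.2427  0.047 ]
square_tree_mid [338.2 289.6] 0.72 [ 0.6171 -0.0736  0.047 ]
square_tree_mid [491.9 203.9] 0.7 [0.5003 0.1044 0.047 ]
stand_a [242.1 374. ] 0.96 [ 0.7958 -0.2068  0.    ]
stand_a [206.5 169.7] 0.93 [ 0.469  -0.2434  0.    ]
stand_a [331.1 276.3] 0.6 [ 0.6239 -0.0757  0.    ]
```

View pics/toys.png

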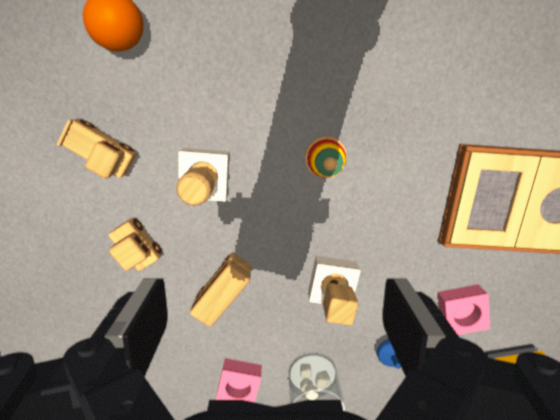

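The wrist view shows the round tree in its stand at (198,178) and the pick-up at (97,148), with the open bed behind its cab. The car is at (133,245), the bus at (221,288) and the square tree at (337,290). My choices stand. Next I'll fit poses by silhouette.

```bash
cat >> h.py <<'E'
from scipy.optimize import minimize
def box(L,W,z0,z1,x0=0): return np.array([[x0+a*L/2,b*W/2,z] for a in(-1,1) for b in(-1,1) for z in(z0,z1)])
CAR=[box(.064,.036,0,.026),box(.036,.036,0,.048)]; BUS=[box(.092,.036,0,.048)]
A=np.linspace(0,2*np.pi,24,endpoint=False)
CROWN=[np.array([[.019*np.cos(a),.019*np.sin(a),z] for a in A for z in(.048,.076)]+[[.016*np.cos(a),.016*np.sin(a),z] for a in A for z in(.042,.082)])]
def woodmask(im,s=75):
    h=cv2.cvtColor(im,cv2.COLOR_RGB2HSV); m=((h[...,1]>s)&(h[...,0]<30)&(h[...,2]>30)).astype(np.uint8)
    return cv2.morphologyEx(m,cv2.MORPH_CLOSE,np.ones((5,5)))
def fit(m,K,model,g,z0=0,yaw=True):
    uv=proj(K,[g[0],g[1],z0+.03]).astype(int); B=60
    x0,y0=max(uv[0]-B,0),max(uv[1]-B,0); M=m[y0:y0+2*B,x0:x0+2*B]
    n,l,s,c=cv2.connectedComponentsWithStats(M)
    k=min((i for i in range(1,n) if s[i,4]>150),key=lambda i:np.hypot(*(c[i]-uv+[x0,y0])));M=(l==k).astype(np.float32)
    S=4; Mb=cv2.resize(M,None,fx=S,fy=S,interpolation=cv2.INTER_LINEAR)>.5
    def cost(v):
        I=np.zeros(Mb.shape,np.uint8);cy,sy=np.cos(v[2]),np.sin(v[2])
        for b in model:
            P=np.array([proj(K,[v[0]+cy*q[0]-sy*q[1],v[1]+sy*q[0]+cy*q[1],q[2]+z0]) for q in b])
            cv2.fillConvexPoly(I,cv2.convexHull(((P-[x0,y0]+.5)*S-.5).round().astype(np.int32)),1)
        I=I>0; return 1-(I&Mb).sum()/(I|Mb).sum()
    best=None
    for a in (np.radians(np.arange(0,180,30)) if yaw else [0]):
        s0=np.array([g[0],g[1],a]); sx=np.array([s0]+[s0+d for d in np.diag([.012,.012,.3 if yaw else 1e-9])])
        r=minimize(cost,s0,method='Nelder-Mead',options=dict(initial_simplex=sx,xatol=1e-4,fatol=1e-4,maxiter=150))
        if best is None or r.fun<best.fun: best=r
    return np.round(best.x[:2],4),round(np.degrees(best.x[2])%180,1),'IoU',round(1-best.fun,3)
E
python3 - <<'E'
from h import *
K=np.load('Ktoys.npy',allow_pickle=True).item(); im=cv2.cvtColor(cv2.imread('pics/toys.png'),cv2.COLOR_BGR2RGB)
for s in (75,95):
    m=woodmask(im,s)
    print('car',fit(m,K,CAR,[.567,-.347])); print('bus',fit(m,K,BUS,[.622,-.231])); print('crown',fit(m,K,CROWN,[.472,-.243],.006,False))
v=im.copy(); v[m>0]=(255,0,0); cv2.imwrite('pics/m.png',v[100:340,50:390,::-1])
go([.47,-.243,.18],90)
E
```

```text
car (array([ 0.5675, -0.3421]), np.float64(33.6), 'IoU', np.float64(0.904))
bus (array([ 0.6293, -0.2293]), np.float64(144.3), 'IoU', np.float64(0.905))
crown (array([ 0.4701, -0.2439]), np.float64(0.0), 'IoU', np.float64(0.862))
car (array([ 0.5668, -0.3416]), np.float64(35.2), 'IoU', np.float64(0.876))
bus (array([ 0.6299, -0.2298]), np.float64(145.1), 'IoU', np.float64(0.89))
crown (array([ 0.4696, -0.2433]), np.float64(0.0), 'IoU', np.float64(0.862))
go [0.47, -0.243, 0.18] 90 xyz [-0.1432 -0.4321  0.765 ] w [0.0008 0.0008 0.0012] rows 4.3
```

View pics/m.png

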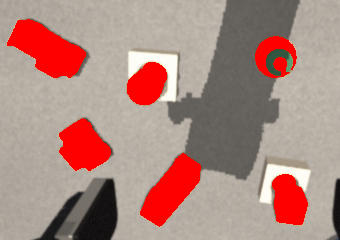

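Call:
{"method": "jog_arm", "body": {"plan": [{"x": -0.145,"y": -0.43,"z": 0.72,"wx": 0,"wy": 0,"wz": 0},{"x": -0.145,"y": -0.43,"z": 0.72,"wx": 0,"wy": 0,"wz": 0},{"x": -0.145,"y": -0.43,"z": 0.72,"wx": 0,"wy": 0,"wz": 0},{"x": -0.145,"y": -0.43,"z": 0.72,"wx": 0,"wy": 0,"wz": 0},{"x": -0.145,"y": -0.43,"z": 0.72,"wx": 0,"wy": 0,"wz": 0},{"x": -0.145,"y": -0.43,"z": 0.72,"wx": 0,"wy": 0,"wz": 0},{"x": -0.145,"y": -0.43,"z": 0.72,"wx": 0,"wy": 0,"wz": 0}]}}

```text
t: 4.43
eef_pos: [0.4707, -0.2422, 0.1896]
tool_rot: [0.001, -0.002, 1.0, 0.001]
contact_force: [0.0, -0.7, 0.9]
gripper_width: 1.0
```

Run:
```python
from h import *
im,K=snap('wrist','tree1.png'); m=woodmask(im,95)
print(pose()[0])
TREE=CROWN+[np.array([[.006*np.cos(a),.006*np.sin(a),z] for a in A for z in(.01,.05)])]
print('tree',fit(m,K,CROWN,[.47,-.243],.006,False),fit(m,K,TREE,[.47,-.243],.006,False))
for r in finder.place_of('wrist','stand_a')[:3]: print(np.round(r['location'],1),r['confidence'],ray(K,r['location'],0))
for r in finder.place_of('wrist','round_tree_mid')[:3]: print(np.round(r['location'],1),r['confidence'],ray(K,r['location'],.047))
v=im.copy()
for d in (.006,.048,.088):
    for a in A:
        u=proj(K,[.470+.019*np.cos(a),-.2435+.019*np.sin(a),d]).round().astype(int); cv2.circle(v,tuple(int(i) for i in u),1,(255,0,0),-1)
cv2.imwrite('pics/tree1o.png',v[...,::-1])
go([.470,-.2435,.06],90)
```

```text
[ 0.4712894  -0.24199328  0.19044378]
tree (array([ 0.47  , -0.2445]), np.float64(0.0), 'IoU', np.float64(0.889)) (array([ 0.47  , -0.2445]), np.float64(0.0), 'IoU', np.float64(0.889))
[267.4 175.3] 0.82 [ 0.47098666 -0.24608784  0.        ]
[434.  320.2] 0.59 [ 0.62437012 -0.07400743  0.        ]
[270.5 190.1] 0.79 [ 0.47120649 -0.24295212  0.047     ]
go [0.47, -0.2435, 0.06] 90 xyz [ 0.0119 -0.0101  0.6547] w [0.0009 0.002  0.0017] rows 3.1
```

View pics/tree1o.png

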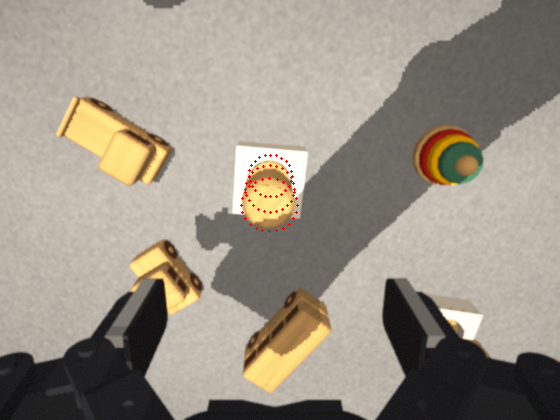

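The model rings match the crown (270,200) and the foot in its stand (270,175). Descending and gripping.

Call:
{"method": "jog_arm", "body": {"plan": [{"x": 0.006,"y": -0.01,"z": 0.4,"wx": 0,"wy": 0,"wz": 0},{"x": 0.006,"y": -0.01,"z": 0.4,"wx": 0,"wy": 0,"wz": 0},{"x": 0.006,"y": -0.01,"z": 0.55,"wx": 0,"wy": 0,"wz": 0},{"x": 0.006,"y": -0.01,"z": 0.65,"wx": 0,"wy": 0,"wz": 0},{"x": 0.006,"y": -0.01,"z": 0.705,"wx": 0,"wy": 0,"wz": 0},{"x": 0.006,"y": -0.01,"z": 0.705,"wx": 0,"wy": 0,"wz": 0},{"x": 0.006,"y": -0.01,"z": 0.705,"wx": 0,"wy": 0,"wz": 0}]}}

```text
t: 5.17
eef_pos: [0.4722, -0.2434, 0.0512]
tool_rot: [0.004, -0.003, 1.0, 0.001]
contact_force: [0.2, -0.4, 0.3]
gripper_width: 1.0
```

Call:
{"method": "jog_arm", "body": {"plan": [{"x": 0,"y": 0,"z": 0,"wx": 0,"wy": 0,"wz": 0},{"x": 0,"y": 0,"z": 0,"wx": 0,"wy": 0,"wz": 0},{"x": 0,"y": 0,"z": 0,"wx": 0,"wy": 0,"wz": 0},{"x": 0,"y": 0,"z": 0,"wx": 0,"wy": 0,"wz": 0},{"x": 0,"y": 0,"z": 0,"wx": 0,"wy": 0,"wz": 0},{"x": 0,"y": 0,"z": 0,"wx": 0,"wy": 0,"wz": 0},{"x": 0,"y": 0,"z": 0,"wx": 0,"wy": 0,"wz": 0},{"x": 0,"y": 0,"z": 0,"wx": 0,"wy": 0,"wz": 0},{"x": 0,"y": 0,"z": 0,"wx": 0,"wy": 0,"wz": 0},{"x": 0,"y": 0,"z": 0,"wx": 0,"wy": 0,"wz": 0},{"x": 0,"y": 0,"z": 0,"wx": 0,"wy": 0,"wz": 0},{"x": 0,"y": 0,"z": 0,"wx": 0,"wy": 0,"wz": 0}], "hand": -1, "grip_force": 40}}

```text
t: 6.17
eef_pos: [0.4731, -0.2438, 0.0522]
tool_rot: [0.005, -0.003, 1.0, 0.001]
contact_force: [-1.4, 0.5, 7.4]
gripper_width: 0.432
```

Call:
{"method": "jog_arm", "body": {"plan": [{"x": 0,"y": 0,"z": -0.05,"wx": 0,"wy": 0,"wz": 0},{"x": 0,"y": 0,"z": -0.1,"wx": 0,"wy": 0,"wz": 0},{"x": 0,"y": 0,"z": -0.15,"wx": 0,"wy": 0,"wz": 0},{"x": 0,"y": 0,"z": -0.2,"wx": 0,"wy": 0,"wz": 0},{"x": 0,"y": 0,"z": -0.3,"wx": 0,"wy": 0,"wz": 0},{"x": 0,"y": 0,"z": -0.4,"wx": 0,"wy": 0,"wz": 0},{"x": 0,"y": 0,"z": -0.5,"wx": 0,"wy": 0,"wz": 0},{"x": 0,"y": 0,"z": -0.65,"wx": 0,"wy": 0,"wz": 0},{"x": 0,"y": 0,"z": -0.65,"wx": 0,"wy": 0,"wz": 0}]}}

```text
t: 6.92
eef_pos: [0.4741, -0.2459, 0.1876]
tool_rot: [0.009, -0.002, 1.0, 0.0]
contact_force: [1.9, -0.9, 1.2]
gripper_width: 0.432
```

Run:
```python
from h import *
im,K=snap('wrist','tree2.png');cv2.imwrite('pics/tree2.png',im[...,::-1])
print(monitor.get_obs()['gripper_width'],pose()[0])
for r in finder.place_of('wrist','stand_a')[:3]: print(np.round(r['location'],1),r['confidence'],ray(K,r['location'],0))
a=go([.47,-.05,.2],90);b=go([.49,.14,.2],90,a);c=go([.51,.208,.2],86.4,b)
```

```text
0.431297766214902 [ 0.47343855 -0.24511631  0.18555717]
[437.3 315.3] 0.96 [ 0.62454678 -0.07556044  0.        ]
[269.6 169.4] 0.88 [ 0.47132631 -0.24830177  0.        ]
go [0.47, -0.05, 0.2] 90 xyz [ 0.0059  0.9717 -0.0788] w [0.0006 0.0042 0.0019] rows 4.7
go [0.49, 0.14, 0.2] 90 xyz [-0.1   0.95  0.  ] w [0. 0. 0.] rows 4.6
go [0.51, 0.208, 0.2] 86.4 xyz [-0.1   0.34  0.  ] w [0.   0.   0.02] rows 1.7
```

View pics/tree2.png

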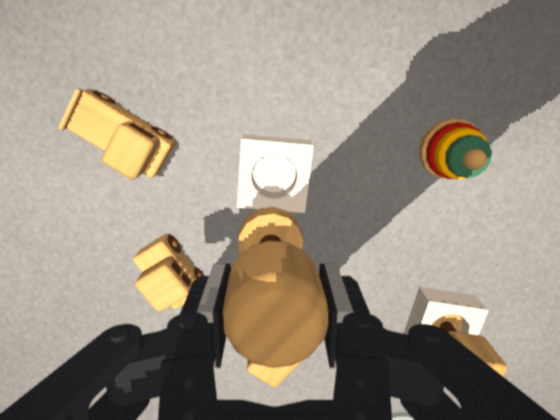

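Call:
{"method": "jog_arm", "body": {"plan": [{"x": -0.03,"y": 1,"z": -0.08,"wx": 0,"wy": 0.004,"wz": 0},{"x": -0.03,"y": 1,"z": -0.08,"wx": 0,"wy": 0.004,"wz": 0},{"x": -0.03,"y": 1,"z": -0.08,"wx": 0,"wy": 0.004,"wz": 0},{"x": -0.03,"y": 1,"z": -0.08,"wx": 0,"wy": 0.004,"wz": 0},{"x": -0.03,"y": 1,"z": -0.08,"wx": 0,"wy": 0.004,"wz": 0}]}}

```text
t: 7.43
eef_pos: [0.476, -0.0412, 0.1998]
tool_rot: [-0.0, -0.004, 1.0, 0.001]
contact_force: [1.2, -0.3, -0.6]
gripper_width: 0.43
```

Call:
{"method": "jog_arm", "body": {"plan": [{"x": -0.13,"y": 0.97,"z": 0,"wx": 0,"wy": 0,"wz": 0},{"x": -0.13,"y": 0.97,"z": 0,"wx": 0,"wy": 0,"wz": 0},{"x": -0.13,"y": 0.97,"z": 0,"wx": 0,"wy": 0,"wz": 0},{"x": -0.13,"y": 0.97,"z": 0,"wx": 0,"wy": 0,"wz": 0},{"x": -0.13,"y": 0.97,"z": 0,"wx": 0,"wy": 0,"wz": 0},{"x": -0.13,"y": 0.97,"z": 0,"wx": 0,"wy": 0,"wz": 0}]}}

```text
t: 7.93
eef_pos: [0.4998, 0.1613, 0.1992]
tool_rot: [-0.001, -0.009, 1.0, 0.002]
contact_force: [-0.3, 1.0, -0.4]
gripper_width: 0.429
```

Run:
```python
from h import *
print(pose()[0],monitor.get_obs()['gripper_width'])
go([.51,.208,.14],86.4)
```

```text
[0.49981276 0.16128536 0.19918705] 0.4293252425901617
go [0.51, 0.208, 0.14] 86.4 xyz [-0.0558  0.2314  0.2968] w [ 0.0013 -0.0007  0.0258] rows 1.8
```

Call:
{"method": "jog_arm", "body": {"plan": [{"x": -0.056,"y": 0.231,"z": 0.2,"wx": 0.001,"wy": 0,"wz": 0.026},{"x": -0.056,"y": 0.231,"z": 0.2,"wx": 0.001,"wy": 0,"wz": 0.026},{"x": -0.056,"y": 0.231,"z": 0.2,"wx": 0.001,"wy": 0,"wz": 0.026},{"x": -0.056,"y": 0.231,"z": 0.2,"wx": 0.001,"wy": 0,"wz": 0.026}]}}

```text
t: 8.27
eef_pos: [0.5086, 0.2083, 0.1574]
tool_rot: [-0.003, 0.03, 1.0, -0.001]
contact_force: [-0.1, -0.8, -0.4]
gripper_width: 0.432
```

Run:
```python
from h import *
im,K=snap('wrist')
P,R=pose();print(P)
for r in finder.place_of('wrist','tree_bay_floor')[:3]: print(np.round(r['location'],1),r['confidence'],ray(K,r['location'],.013))
v=im.copy()
def dot(p,c):
    u=proj(K,p).round().astype(int); cv2.circle(v,tuple(int(i) for i in u),1,c,-1)
d=np.array([.063,.998]);e=np.array([.998,-.063]);c0=np.array([.5105,.208])
for a in A: dot([*(c0+.025*np.array([np.cos(a),np.sin(a)])),.021],(255,0,0)); dot(R.apply([.017*np.cos(a),.017*np.sin(a),.0455-.0])+P,(0,255,0))
for k,l,w in((1,.054,.027),(-1,.04,.026)):
    for s in np.linspace(-1,1,12):
        for t in(-1,1):
            dot([*(c0+.086*k*d+s*l*e+t*w*d),.021],(255,0,0));dot([*(c0+.086*k*d+t*l*e+s*w*d),.021],(255,0,0))
cv2.imwrite('pics/tray2.png',v[...,::-1])
go([.5105,.208,.061],86.4)
```

```text
[0.50931716 0.20698055 0.15838128]
[268.2 191.3] 0.64 [0.50914584 0.20492613 0.013     ]
go [0.5105, 0.208, 0.061] 86.4 xyz [-0.0043  0.0084  0.4904] w [-0.0002 -0.0009 -0.0005] rows 2.4
```

View pics/tray2.png

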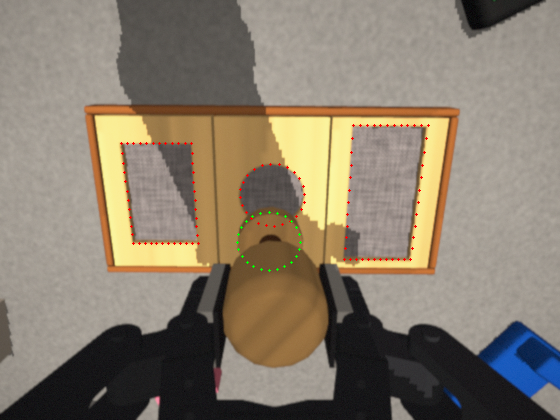

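The modelled pockets and foot (red and green) match the picture within about 2 px, so I'll lower the tree.

Call:
{"method": "jog_arm", "body": {"plan": [{"x": -0.004,"y": 0,"z": 0.2,"wx": 0,"wy": 0,"wz": 0},{"x": -0.004,"y": 0,"z": 0.35,"wx": 0,"wy": 0,"wz": 0},{"x": -0.004,"y": 0,"z": 0.42,"wx": 0,"wy": 0,"wz": 0},{"x": -0.004,"y": 0,"z": 0.46,"wx": 0,"wy": 0,"wz": 0},{"x": -0.004,"y": 0,"z": 0.485,"wx": 0,"wy": 0,"wz": 0},{"x": -0.004,"y": 0,"z": 0.485,"wx": 0,"wy": 0,"wz": 0},{"x": -0.004,"y": 0,"z": 0.485,"wx": 0,"wy": 0,"wz": 0}]}}

```text
t: 8.95
eef_pos: [0.5112, 0.2061, 0.0631]
tool_rot: [-0.001, 0.033, 0.999, 0.0]
contact_force: [0.2, -0.3, 0.3]
gripper_width: 0.434
```

Call:
{"method": "jog_arm", "body": {"plan": [{"x": 0,"y": 0.005,"z": 0.01,"wx": 0,"wy": 0,"wz": 0},{"x": 0,"y": 0.005,"z": 0.018,"wx": 0,"wy": 0,"wz": 0},{"x": 0,"y": 0.005,"z": 0.02,"wx": 0,"wy": 0,"wz": 0},{"x": 0,"y": 0.005,"z": 0.02,"wx": 0,"wy": 0,"wz": 0}]}}

```text
t: 9.28
eef_pos: [0.5114, 0.2073, 0.0594]
tool_rot: [-0.001, 0.033, 0.999, 0.0]
contact_force: [-0.0, 0.6, 0.0]
gripper_width: 0.429
```

Call:
{"method": "jog_arm", "body": {"plan": [{"x": 0,"y": 0,"z": 0.006,"wx": 0,"wy": 0,"wz": 0},{"x": 0,"y": 0,"z": 0.006,"wx": 0,"wy": 0,"wz": 0},{"x": 0,"y": 0,"z": 0.006,"wx": 0,"wy": 0,"wz": 0}]}}

```text
t: 9.53
eef_pos: [0.512, 0.2072, 0.0593]
tool_rot: [-0.0, 0.033, 0.999, 0.001]
contact_force: [-2.4, -1.7, 8.7]
gripper_width: 0.428
```

Contact (8.7 N). Opening partly, then rising.

Call:
{"method": "jog_arm", "body": {"plan": [{"x": 0,"y": 0,"z": 0,"wx": 0,"wy": 0,"wz": 0},{"x": 0,"y": 0,"z": 0,"wx": 0,"wy": 0,"wz": 0},{"x": 0,"y": 0,"z": 0,"wx": 0,"wy": 0,"wz": 0},{"x": 0,"y": 0,"z": 0,"wx": 0,"wy": 0,"wz": 0},{"x": 0,"y": 0,"z": 0,"wx": 0,"wy": 0,"wz": 0},{"x": 0,"y": 0,"z": 0,"wx": 0,"wy": 0,"wz": 0},{"x": 0,"y": 0,"z": -0.1,"wx": 0,"wy": 0,"wz": 0},{"x": 0,"y": 0,"z": -0.3,"wx": 0,"wy": 0,"wz": 0},{"x": 0,"y": 0,"z": -0.5,"wx": 0,"wy": 0,"wz": 0},{"x": 0,"y": 0,"z": -0.7,"wx": 0,"wy": 0,"wz": 0},{"x": 0,"y": 0,"z": -0.7,"wx": 0,"wy": 0,"wz": 0}], "hand": 0.6}}

```text
t: 10.45
eef_pos: [0.5164, 0.2081, 0.2066]
tool_rot: [0.005, 0.033, 0.999, 0.004]
contact_force: [1.7, -0.1, 1.0]
gripper_width: 0.799
```

Run:
```python
from h import *
im,K=snap('wrist')
P,R=pose();print(P)
v=im.copy()
for a in A:
  for r,z in((.019,.013+.082),(.019,.013+.048),(.025,.021)):
    u=proj(K,[.511+r*np.cos(a),.207+r*np.sin(a),z]).round().astype(int); cv2.circle(v,tuple(int(i) for i in u),1,(255,0,0),-1)
cv2.imwrite('pics/tray3.png',v[...,::-1])
# car: jaw across -> psi = yaw+90
a=go([.48,.02,.22],90);b=go([.50,-.17,.22],110,a);c=go([.567,-.342,.17],124,b)
```

```text
[0.51467643 0.20801313 0.20343491]
go [0.48, 0.02, 0.22] 90 xyz [ 0.1109 -0.9488 -0.0897] w [ 0.002   0.0021 -0.0209] rows 4.6
go [0.5, -0.17, 0.22] 110 xyz [-0.1  -0.95  0.  ] w [ 0.      0.     -0.1111] rows 4.6
go [0.567, -0.342, 0.17] 124 xyz [-0.0207 -0.9227  0.25  ] w [ 0.      0.     -0.0778] rows 4.6
```

View pics/tray3.png

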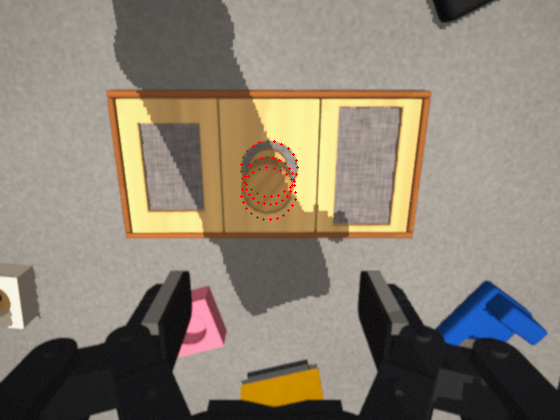

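The tree stands in its pocket (crown at (268,193), ringed by the model). The bus is next.

Call:
{"method": "jog_arm", "body": {"plan": [{"x": 0.1,"y": -1,"z": -0.09,"wx": 0.002,"wy": 0.002,"wz": 0.08},{"x": 0.1,"y": -1,"z": -0.09,"wx": 0.002,"wy": 0.002,"wz": 0.08},{"x": 0.1,"y": -1,"z": -0.09,"wx": 0.002,"wy": 0.002,"wz": 0.08},{"x": 0.1,"y": -1,"z": -0.09,"wx": 0.002,"wy": 0.002,"wz": 0.08},{"x": 0.1,"y": -1,"z": -0.09,"wx": 0.002,"wy": 0.002,"wz": 0.08},{"x": 0.1,"y": -1,"z": -0.09,"wx": 0.002,"wy": 0.002,"wz": 0.08}], "hand": 1}}

```text
t: 11.0
eef_pos: [0.4796, 0.0022, 0.2201]
tool_rot: [-0.001, 0.163, 0.987, -0.0]
contact_force: [0.3, -0.7, -0.2]
gripper_width: 1.005
```

Run:
```python
from h import *
print(pose()[0],monitor.get_obs()['q'])
b=go([.56,-.15,.22],54.7);c=go([.63,-.2295,.2],54.7,b)
```

```text
[0.47963467 0.00219528 0.22006404] [-0.78757957  0.19419718  0.75076327  2.05739371 -0.16268931  0.94902513
  1.29305424]
go [0.56, -0.15, 0.22] 54.7 xyz [-6.249e-01 -5.916e-01 -2.000e-04] w [-0.0002 -0.0004  0.092 ] rows 4.1
go [0.63, -0.2295, 0.2] 54.7 xyz [-0.5153 -0.1222  0.1   ] w [0. 0. 0.] rows 2.6
```

Call:
{"method": "jog_arm", "body": {"plan": [{"x": -0.625,"y": -0.59,"z": 0,"wx": 0,"wy": 0,"wz": 0.092},{"x": -0.625,"y": -0.59,"z": 0,"wx": 0,"wy": 0,"wz": 0.092},{"x": -0.625,"y": -0.59,"z": 0,"wx": 0,"wy": 0,"wz": 0.092},{"x": -0.625,"y": -0.59,"z": 0,"wx": 0,"wy": 0,"wz": 0.092},{"x": -0.9,"y": -0.8,"z": 0.05,"wx": 0,"wy": 0,"wz": 0.092},{"x": -0.9,"y": -0.8,"z": 0.05,"wx": 0,"wy": 0,"wz": 0.092},{"x": -0.9,"y": -0.8,"z": 0.05,"wx": 0,"wy": 0,"wz": 0.092}]}}

```text
t: 11.58
eef_pos: [0.5993, -0.2147, 0.2079]
tool_rot: [-0.0, 0.307, 0.952, -0.003]
contact_force: [0.2, 0.2, 1.4]
gripper_width: 1.001
```

```bash
cat > fb.py <<'E'
from h import *
import sys
n,x,y,out=sys.argv[1],float(sys.argv[2]),float(sys.argv[3]),sys.argv[4]
im,K=snap('wrist');M=dict(car=CAR,bus=BUS)[n]
f=fit(woodmask(im,85),K,M,[x,y]);print(pose()[0],n,f,np.round(monitor.get_obs()['q'],2))
for r in finder.place_of('wrist',n+'_mid')[:2]: print(np.round(r['location']),r['confidence'],ray(K,r['location'],.024))
v=im.copy();(x,y),a=f[0],np.radians(f[1])
for b in M:
    P=[proj(K,[x+np.cos(a)*q[0]-np.sin(a)*q[1],y+np.sin(a)*q[0]+np.cos(a)*q[1],q[2]]) for q in b]
    for i in range(8):
        for j in range(i):
            if bin(i^j).count('1')==1: cv2.line(v,*[tuple(int(round(t)) for t in P[k]) for k in(i,j)],(255,0,0),1)
cv2.imwrite('pics/'+out,v[...,::-1])
for z in (.17,.016): go([x,y,z],f[1]+90)
E
python3 fb.py bus .63 -.2295 bus1.png
```

```text
[ 0.59829458 -0.2115205   0.2079048 ] bus (array([ 0.629 , -0.2301]), np.float64(142.3), 'IoU', np.float64(0.945)) [-0.3   0.53  0.77  1.72 -0.41  1.06  1.55]
[281. 213.] 0.58 [ 0.62978747 -0.22854204  0.024     ]
go [np.float64(0.629), np.float64(-0.2301), 0.17] 232.3 xyz [-0.1886  0.0039  0.1899] w [-0.001  -0.0009  0.0124] rows 1.3
go [np.float64(0.629), np.float64(-0.2301), 0.016] 232.3 xyz [-0.191   0.0063  0.9599] w [-0.001  -0.0009  0.0124] rows 4.7
```

View pics/bus1.png

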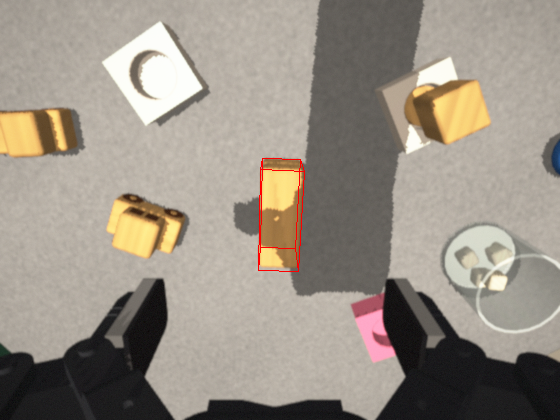

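The bus outline fits at (281,213). Descending over it.

Call:
{"method": "jog_arm", "body": {"plan": [{"x": -0.19,"y": 0.005,"z": 0.19,"wx": -0.001,"wy": -0.001,"wz": 0.0124},{"x": -0.19,"y": 0.005,"z": 0.4,"wx": -0.001,"wy": -0.001,"wz": 0.0124},{"x": -0.19,"y": 0.005,"z": 0.6,"wx": -0.001,"wy": -0.001,"wz": 0.0124},{"x": -0.19,"y": 0.005,"z": 0.75,"wx": -0.001,"wy": -0.001,"wz": 0.0124},{"x": -0.19,"y": 0.005,"z": 0.86,"wx": -0.001,"wy": -0.001,"wz": 0.0124},{"x": -0.19,"y": 0.005,"z": 0.92,"wx": -0.001,"wy": -0.001,"wz": 0.0124},{"x": -0.19,"y": 0.005,"z": 0.955,"wx": -0.001,"wy": -0.001,"wz": 0.0124},{"x": -0.19,"y": 0.005,"z": 0.955,"wx": -0.001,"wy": -0.001,"wz": 0.0124}]}}

```text
t: 12.35
eef_pos: [0.6284, -0.2289, 0.0164]
tool_rot: [-0.001, 0.323, 0.947, 0.0]
contact_force: [-0.6, -0.3, 0.9]
gripper_width: 0.996
```

Call:
{"method": "jog_arm", "body": {"plan": [{"x": 0,"y": 0,"z": 0,"wx": 0,"wy": 0,"wz": 0},{"x": 0,"y": 0,"z": 0,"wx": 0,"wy": 0,"wz": 0},{"x": 0,"y": 0,"z": 0,"wx": 0,"wy": 0,"wz": 0},{"x": 0,"y": 0,"z": 0,"wx": 0,"wy": 0,"wz": 0},{"x": 0,"y": 0,"z": 0,"wx": 0,"wy": 0,"wz": 0},{"x": 0,"y": 0,"z": 0,"wx": 0,"wy": 0,"wz": 0},{"x": 0,"y": 0,"z": 0,"wx": 0,"wy": 0,"wz": 0},{"x": 0,"y": 0,"z": 0,"wx": 0,"wy": 0,"wz": 0},{"x": 0,"y": 0,"z": 0,"wx": 0,"wy": 0,"wz": 0},{"x": 0,"y": 0,"z": 0,"wx": 0,"wy": 0,"wz": 0},{"x": 0,"y": 0,"z": 0,"wx": 0,"wy": 0,"wz": 0},{"x": 0,"y": 0,"z": 0,"wx": 0,"wy": 0,"wz": 0}], "hand": -1, "grip_force": 60}}

```text
t: 13.35
eef_pos: [0.6293, -0.2293, 0.0178]
tool_rot: [0.0, 0.323, 0.947, 0.0]
contact_force: [0.1, 0.6, 6.5]
gripper_width: 0.411
```

Run:
```python
from h import *
P,R=pose();print(P,np.round(R.as_matrix()[:,2],3),np.degrees(np.arctan2(*R.as_matrix()[[1,0],1])))
```

```text
[ 0.62933687 -0.22925574  0.0177829 ] [ 0.001  0.    -1.   ] 52.35650518284029
```

Call:
{"method": "jog_arm", "body": {"plan": [{"x": 0,"y": 0,"z": -0.1,"wx": 0,"wy": 0,"wz": 0},{"x": 0,"y": 0,"z": -0.25,"wx": 0,"wy": 0,"wz": 0},{"x": 0,"y": 0,"z": -0.45,"wx": 0,"wy": 0,"wz": 0},{"x": 0,"y": 0,"z": -0.65,"wx": 0,"wy": 0,"wz": 0},{"x": 0,"y": 0,"z": -0.85,"wx": 0,"wy": 0,"wz": 0},{"x": 0,"y": 0,"z": -0.95,"wx": 0,"wy": 0,"wz": 0},{"x": 0,"y": 0,"z": -0.95,"wx": 0,"wy": 0,"wz": 0}]}}

```text
t: 13.93
eef_pos: [0.6315, -0.2312, 0.2138]
tool_rot: [0.005, 0.323, 0.946, 0.001]
contact_force: [-0.5, -0.0, -0.6]
gripper_width: 0.417
```

Run:
```python
from h import *
print(pose()[0],monitor.get_obs()['gripper_width'])
a=go([.54,-.06,.22],70);b=go([.51,.12,.22],86.4,a);c=go([.516,.293,.16],86.4,b)
```

```text
[ 0.63149718 -0.23116435  0.21381383] 0.416931856053562
go [0.54, -0.06, 0.22] 70 xyz [ 0.8848  0.3979 -0.0372] w [ 0.0009  0.0031 -0.0982] rows 4.7
go [0.51, 0.12, 0.22] 86.4 xyz [0.4488 0.7944 0.    ] w [ 0.      0.     -0.0911] rows 4.4
go [0.516, 0.293, 0.16] 86.4 xyz [0.0244 0.8652 0.3   ] w [0. 0. 0.] rows 4.4
```

Call:
{"method": "jog_arm", "body": {"plan": [{"x": 0.885,"y": 0.4,"z": -0.04,"wx": 0.001,"wy": 0.003,"wz": -0.1},{"x": 0.885,"y": 0.4,"z": -0.04,"wx": 0.001,"wy": 0.003,"wz": -0.1},{"x": 0.885,"y": 0.4,"z": -0.04,"wx": 0.001,"wy": 0.003,"wz": -0.1},{"x": 0.885,"y": 0.4,"z": -0.04,"wx": 0.001,"wy": 0.003,"wz": -0.1},{"x": 0.885,"y": 0.4,"z": -0.04,"wx": 0.001,"wy": 0.003,"wz": -0.1},{"x": 0.885,"y": 0.4,"z": -0.04,"wx": 0.001,"wy": 0.003,"wz": -0.1}]}}

```text
t: 14.43
eef_pos: [0.5374, -0.0532, 0.2193]
tool_rot: [-0.002, 0.167, 0.986, 0.002]
contact_force: [0.0, 0.0, -1.2]
gripper_width: 0.411
```

Call:
{"method": "jog_arm", "body": {"plan": [{"x": 0.45,"y": 0.79,"z": 0,"wx": 0,"wy": 0,"wz": -0.09},{"x": 0.45,"y": 0.79,"z": 0,"wx": 0,"wy": 0,"wz": -0.09},{"x": 0.45,"y": 0.79,"z": 0,"wx": 0,"wy": 0,"wz": -0.09},{"x": 0.45,"y": 0.79,"z": 0,"wx": 0,"wy": 0,"wz": -0.09},{"x": 0.45,"y": 0.79,"z": 0,"wx": 0,"wy": 0,"wz": -0.09},{"x": 0.45,"y": 0.79,"z": 0,"wx": 0,"wy": 0,"wz": -0.09}]}}

```text
t: 14.93
eef_pos: [0.5027, 0.1319, 0.2191]
tool_rot: [-0.003, 0.022, 1.0, 0.003]
contact_force: [0.3, 0.5, -1.9]
gripper_width: 0.412
```

Run:
```python
from h import *
print(pose()[0],monitor.get_obs()['gripper_width'],np.round(monitor.get_obs()['q'],2))
c=go([.516,.293,.18],86.4)
```

```text
[0.50271161 0.13194929 0.21906896] 0.4117617208891546 [-0.89  0.27  0.62  1.97 -0.19  0.97  1.35]
go [0.516, 0.293, 0.18] 86.4 xyz [-0.032   0.8064  0.1994] w [ 0.0016 -0.0019  0.0059] rows 4.0
```

Call:
{"method": "jog_arm", "body": {"plan": [{"x": -0.032,"y": 0.806,"z": 0.2,"wx": 0.0016,"wy": -0.002,"wz": 0.006},{"x": -0.032,"y": 0.806,"z": 0.2,"wx": 0.0016,"wy": -0.002,"wz": 0.006},{"x": -0.032,"y": 0.806,"z": 0.2,"wx": 0.0016,"wy": -0.002,"wz": 0.006},{"x": -0.032,"y": 0.806,"z": 0.2,"wx": 0.0016,"wy": -0.002,"wz": 0.006},{"x": -0.032,"y": 0.806,"z": 0.2,"wx": 0.0016,"wy": -0.002,"wz": 0.006},{"x": -0.032,"y": 0.806,"z": 0.2,"wx": 0.0016,"wy": -0.002,"wz": 0.006}]}}

```text
t: 15.43
eef_pos: [0.5147, 0.296, 0.1777]
tool_rot: [-0.001, 0.029, 1.0, -0.001]
contact_force: [0.5, -1.6, -1.2]
gripper_width: 0.409
```

Run:
```python
from h import *
im,K=snap('wrist'); P,R=pose()
print(P,monitor.get_obs()['gripper_width']); v=im.copy()
d=np.array([.063,.998]);e=np.array([.998,-.063]);c=np.array([.516,.293])
def dot(p,col):
    u=proj(K,p).round().astype(int); cv2.circle(v,tuple(int(i) for i in u),1,col,-1)
for s in np.linspace(-1,1,14):
    for t in(-1,1):
        dot([*(c+s*.054*e+t*.027*d),.021],(255,0,0));dot([*(c+t*.054*e+s*.027*d),.021],(255,0,0))
        for z in(.0175,-.0305): dot(P+R.apply([s*.046,t*.018,z]),(0,255,0));dot(P+R.apply([t*.046,s*.018,z]),(0,255,0))
cv2.imwrite('pics/bus2.png',v[...,::-1])
go([.516,.293,.034],86.4)
```

```text
[0.5154843  0.29318111 0.17844588] 0.4084045129015764
go [0.516, 0.293, 0.034] 86.4 xyz [-3.400e-03  7.000e-04  7.222e-01] w [-0.0006 -0.0003  0.0006] rows 3.5
```

View pics/bus2.png

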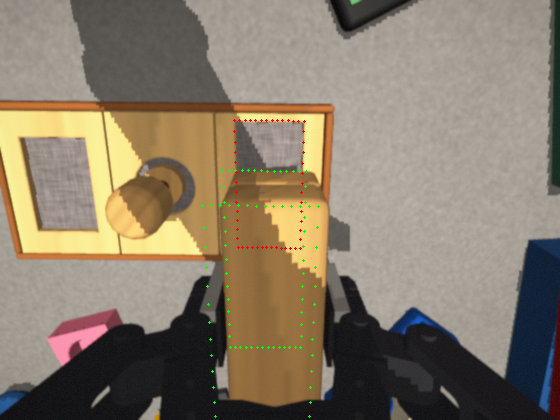

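The pocket outline (235–303 px) agrees with the picture. The green boxes are shifted only because I read the pose after the arm had settled. Lowering.

Call:
{"method": "jog_arm", "body": {"plan": [{"x": -0.003,"y": 0,"z": 0.2,"wx": 0,"wy": 0,"wz": 0},{"x": -0.003,"y": 0,"z": 0.4,"wx": 0,"wy": 0,"wz": 0},{"x": -0.003,"y": 0,"z": 0.55,"wx": 0,"wy": 0,"wz": 0},{"x": -0.003,"y": 0,"z": 0.65,"wx": 0,"wy": 0,"wz": 0},{"x": -0.003,"y": 0,"z": 0.7,"wx": 0,"wy": 0,"wz": 0},{"x": -0.003,"y": 0,"z": 0.72,"wx": 0,"wy": 0,"wz": 0},{"x": -0.003,"y": 0,"z": 0.73,"wx": 0,"wy": 0,"wz": 0},{"x": -0.003,"y": 0,"z": 0.73,"wx": 0,"wy": 0,"wz": 0},{"x": -0.003,"y": 0,"z": 0.73,"wx": 0,"wy": 0,"wz": 0}]}}

```text
t: 16.23
eef_pos: [0.517, 0.2931, 0.0339]
tool_rot: [0.0, 0.031, 1.0, -0.0]
contact_force: [-0.3, 1.3, -1.6]
gripper_width: 0.412
```

Call:
{"method": "jog_arm", "body": {"plan": [{"x": 0,"y": 0,"z": 0.008,"wx": 0,"wy": 0,"wz": 0},{"x": 0,"y": 0,"z": 0.013,"wx": 0,"wy": 0,"wz": 0},{"x": 0,"y": 0,"z": 0.017,"wx": 0,"wy": 0,"wz": 0},{"x": 0,"y": 0,"z": 0.018,"wx": 0,"wy": 0,"wz": 0},{"x": 0,"y": 0,"z": 0.018,"wx": 0,"wy": 0,"wz": 0}]}}

```text
t: 16.65
eef_pos: [0.5173, 0.2934, 0.0308]
tool_rot: [0.001, 0.031, 1.0, 0.0]
contact_force: [-1.1, -0.9, 2.6]
gripper_width: 0.409
```

Call:
{"method": "jog_arm", "body": {"plan": [{"x": 0,"y": 0,"z": 0,"wx": 0,"wy": 0,"wz": 0},{"x": 0,"y": 0,"z": 0,"wx": 0,"wy": 0,"wz": 0},{"x": 0,"y": 0,"z": 0,"wx": 0,"wy": 0,"wz": 0},{"x": 0,"y": 0,"z": 0,"wx": 0,"wy": 0,"wz": 0},{"x": 0,"y": 0,"z": 0,"wx": 0,"wy": 0,"wz": 0},{"x": 0,"y": 0,"z": -0.05,"wx": 0,"wy": 0,"wz": 0},{"x": 0,"y": 0,"z": -0.2,"wx": 0,"wy": 0,"wz": 0},{"x": 0,"y": 0,"z": -0.4,"wx": 0,"wy": 0,"wz": 0},{"x": 0,"y": 0,"z": -0.6,"wx": 0,"wy": 0,"wz": 0},{"x": 0,"y": 0,"z": -0.8,"wx": 0,"wy": 0,"wz": 0},{"x": 0,"y": 0,"z": -0.98,"wx": 0,"wy": 0,"wz": 0},{"x": 0,"y": 0,"z": -0.98,"wx": 0,"wy": 0,"wz": 0}], "hand": 0.5}}

```text
t: 17.65
eef_pos: [0.521, 0.2946, 0.2352]
tool_rot: [0.006, 0.031, 0.999, 0.004]
contact_force: [1.2, -0.2, -0.0]
gripper_width: 0.753
```

Run:
```python
from h import *
print(pose()[0],np.round(monitor.get_obs()['q'],2))
snap('wrist','bus3.png')
a=go([.50,.14,.23],50);b=go([.50,-.03,.23],10,a);c=go([.52,-.2,.23],-30,b);d=go([.56,-.33,.21],-56,c)
```

```text
[0.52096902 0.29462184 0.23520065] [-1.06  0.38  0.58  1.78 -0.24  1.04  1.11]
go [0.5, 0.14, 0.23] 50 xyz [ 0.0492 -0.776   0.0035] w [0.0027 0.0017 0.2026] rows 5.1
go [0.5, -0.03, 0.23] 10 xyz [-0.5464 -0.6511  0.    ] w [0.     0.     0.2222] rows 5.6
go [0.52, -0.2, 0.23] -30 xyz [-0.8545 -0.0491  0.    ] w [0.     0.     0.2222] rows 5.6
go [0.56, -0.33, 0.21] -56 xyz [-0.4629  0.4982  0.1   ] w [0.     0.     0.1444] rows 3.6
```

View pics/bus3.png

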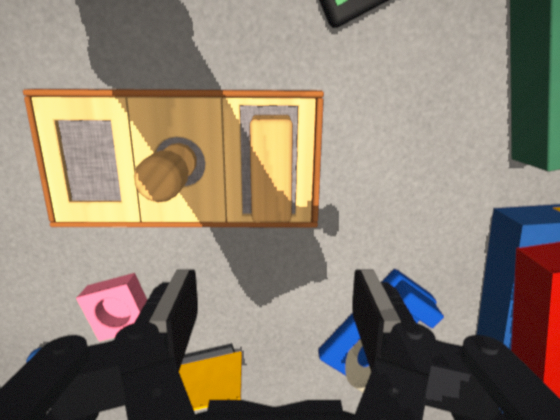

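The bus sits in its pocket at (270,168), with grey lining visible all round. The car is next.

Call:
{"method": "jog_arm", "body": {"plan": [{"x": 0.05,"y": -0.78,"z": 0,"wx": 0.003,"wy": 0.002,"wz": 0.2},{"x": 0.05,"y": -0.78,"z": 0,"wx": 0.003,"wy": 0.002,"wz": 0.2},{"x": 0.05,"y": -0.78,"z": 0,"wx": 0.003,"wy": 0.002,"wz": 0.2},{"x": 0.05,"y": -0.78,"z": 0,"wx": 0.003,"wy": 0.002,"wz": 0.2},{"x": 0.05,"y": -0.78,"z": 0,"wx": 0.003,"wy": 0.002,"wz": 0.2},{"x": 0.05,"y": -0.78,"z": 0,"wx": 0.003,"wy": 0.002,"wz": 0.2}], "hand": 1}}

```text
t: 18.2
eef_pos: [0.499, 0.1369, 0.2303]
tool_rot: [-0.001, 0.342, 0.94, -0.001]
contact_force: [0.0, 1.4, 0.1]
gripper_width: 0.999
```

Call:
{"method": "jog_arm", "body": {"plan": [{"x": -0.55,"y": -0.65,"z": 0,"wx": 0,"wy": 0,"wz": 0.22},{"x": -0.55,"y": -0.65,"z": 0,"wx": 0,"wy": 0,"wz": 0.22},{"x": -0.55,"y": -0.65,"z": 0,"wx": 0,"wy": 0,"wz": 0.22},{"x": -0.55,"y": -0.65,"z": 0,"wx": 0,"wy": 0,"wz": 0.22},{"x": -0.55,"y": -0.65,"z": 0,"wx": 0,"wy": 0,"wz": 0.22},{"x": -0.55,"y": -0.65,"z": 0,"wx": 0,"wy": 0,"wz": 0.22}]}}

```text
t: 18.7
eef_pos: [0.4992, -0.0361, 0.2302]
tool_rot: [-0.001, 0.643, 0.766, -0.002]
contact_force: [0.4, 0.4, 0.0]
gripper_width: 0.997
```

Call:
{"method": "jog_arm", "body": {"plan": [{"x": -0.85,"y": -0.05,"z": 0,"wx": 0,"wy": 0,"wz": 0.22},{"x": -0.85,"y": -0.05,"z": 0,"wx": 0,"wy": 0,"wz": 0.22},{"x": -0.85,"y": -0.05,"z": 0,"wx": 0,"wy": 0,"wz": 0.22},{"x": -0.85,"y": -0.05,"z": 0,"wx": 0,"wy": 0,"wz": 0.22},{"x": -0.85,"y": -0.05,"z": 0,"wx": 0,"wy": 0,"wz": 0.22},{"x": -0.85,"y": -0.05,"z": 0,"wx": 0,"wy": 0,"wz": 0.22}]}}

```text
t: 19.2
eef_pos: [0.5185, -0.2086, 0.23]
tool_rot: [0.001, 0.866, 0.5, -0.003]
contact_force: [-0.2, 0.4, -0.4]
gripper_width: 1.002
```

Run:
```python
from h import *
print(pose()[0],np.round(monitor.get_obs()['q'],2))
d=go([.555,-.325,.21],-56)
```

```text
[ 0.51845749 -0.20860897  0.22997018] [-0.55  0.49  1.12  1.88 -0.5   1.08  0.24]
go [0.555, -0.325, 0.21] -56 xyz [-0.4119  0.4495  0.1014] w [-0.      0.0018  0.1443] rows 3.6
```

Call:
{"method": "jog_arm", "body": {"plan": [{"x": -0.41,"y": 0.45,"z": 0.1,"wx": 0,"wy": 0.002,"wz": 0.144},{"x": -0.41,"y": 0.45,"z": 0.1,"wx": 0,"wy": 0.002,"wz": 0.144},{"x": -0.41,"y": 0.45,"z": 0.1,"wx": 0,"wy": 0.002,"wz": 0.144},{"x": -0.41,"y": 0.45,"z": 0.1,"wx": 0,"wy": 0.002,"wz": 0.144},{"x": -0.41,"y": 0.45,"z": 0.1,"wx": 0,"wy": 0.002,"wz": 0.144},{"x": -0.41,"y": 0.45,"z": 0.1,"wx": 0,"wy": 0.002,"wz": 0.144}]}}

```text
t: 19.7
eef_pos: [0.5555, -0.3236, 0.2088]
tool_rot: [-0.001, 0.955, 0.296, -0.001]
contact_force: [-0.7, 0.9, -0.0]
gripper_width: 1.0
```

```bash
python3 fb.py car .567 -.342 car1.png
```

```text
[ 0.55586212 -0.32278381  0.20927672] car (array([ 0.5656, -0.341 ]), np.float64(34.1), 'IoU', np.float64(0.929)) [-0.28  0.7   1.11  1.71 -0.67  1.17  0.05]
[300. 181.] 0.78 [ 0.56387068 -0.34193273  0.024     ]
go [np.float64(0.5656), np.float64(-0.341), 0.17] 124.1 xyz [-0.0132  0.104   0.1983] w [-0.0006 -0.0004  0.0019] rows 1.1
go [np.float64(0.5656), np.float64(-0.341), 0.016] 124.1 xyz [-0.0141  0.1055  0.9683] w [-0.0006 -0.0004  0.0019] rows 4.7
```

View pics/car1.png

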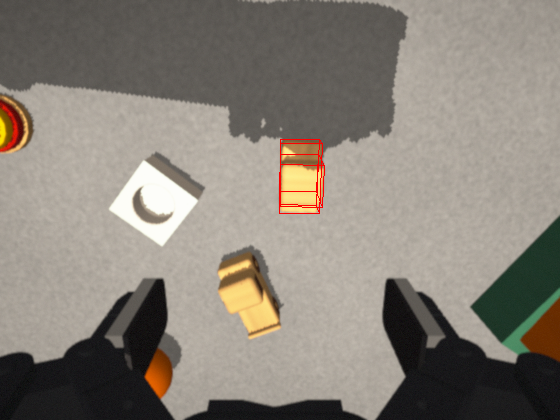

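The car outline fits at (301,177), with its cabin in the middle. The pick-up is separate at (248,292).

Call:
{"method": "jog_arm", "body": {"plan": [{"x": -0.014,"y": 0.105,"z": 0.19,"wx": 0,"wy": 0,"wz": 0.002},{"x": -0.014,"y": 0.105,"z": 0.38,"wx": 0,"wy": 0,"wz": 0.002},{"x": -0.014,"y": 0.105,"z": 0.58,"wx": 0,"wy": 0,"wz": 0.002},{"x": -0.014,"y": 0.105,"z": 0.75,"wx": 0,"wy": 0,"wz": 0.002},{"x": -0.014,"y": 0.105,"z": 0.86,"wx": 0,"wy": 0,"wz": 0.002},{"x": -0.014,"y": 0.105,"z": 0.92,"wx": 0,"wy": 0,"wz": 0.002},{"x": -0.014,"y": 0.105,"z": 0.965,"wx": 0,"wy": 0,"wz": 0.002},{"x": -0.014,"y": 0.105,"z": 0.965,"wx": 0,"wy": 0,"wz": 0.002},{"x": -0.014,"y": 0.105,"z": 0.965,"wx": 0,"wy": 0,"wz": 0.002}]}}

```text
t: 20.55
eef_pos: [0.5664, -0.3408, 0.0179]
tool_rot: [-0.001, 0.956, 0.294, 0.001]
contact_force: [0.1, -0.3, 0.5]
gripper_width: 1.0
```

Call:
{"method": "jog_arm", "body": {"plan": [{"x": 0,"y": 0,"z": 0,"wx": 0,"wy": 0,"wz": 0},{"x": 0,"y": 0,"z": 0,"wx": 0,"wy": 0,"wz": 0},{"x": 0,"y": 0,"z": 0,"wx": 0,"wy": 0,"wz": 0},{"x": 0,"y": 0,"z": 0,"wx": 0,"wy": 0,"wz": 0},{"x": 0,"y": 0,"z": 0,"wx": 0,"wy": 0,"wz": 0},{"x": 0,"y": 0,"z": 0,"wx": 0,"wy": 0,"wz": 0},{"x": 0,"y": 0,"z": 0,"wx": 0,"wy": 0,"wz": 0},{"x": 0,"y": 0,"z": 0,"wx": 0,"wy": 0,"wz": 0},{"x": 0,"y": 0,"z": 0,"wx": 0,"wy": 0,"wz": 0},{"x": 0,"y": 0,"z": 0,"wx": 0,"wy": 0,"wz": 0},{"x": 0,"y": 0,"z": 0,"wx": 0,"wy": 0,"wz": 0},{"x": 0,"y": 0,"z": 0,"wx": 0,"wy": 0,"wz": 0}], "hand": -1}}

```text
t: 21.55
eef_pos: [0.5669, -0.3411, 0.0188]
tool_rot: [-0.0, 0.956, 0.294, 0.001]
contact_force: [0.1, 1.5, 6.0]
gripper_width: 0.41
```

Call:
{"method": "jog_arm", "body": {"plan": [{"x": 0,"y": 0,"z": -0.1,"wx": 0,"wy": 0,"wz": 0},{"x": 0,"y": 0,"z": -0.25,"wx": 0,"wy": 0,"wz": 0},{"x": 0,"y": 0,"z": -0.45,"wx": 0,"wy": 0,"wz": 0},{"x": 0,"y": 0,"z": -0.65,"wx": 0,"wy": 0,"wz": 0},{"x": 0,"y": 0,"z": -0.85,"wx": 0,"wy": 0,"wz": 0},{"x": 0,"y": 0,"z": -0.95,"wx": 0,"wy": 0,"wz": 0},{"x": 0,"y": 0,"z": -0.95,"wx": 0,"wy": 0,"wz": 0}]}}

```text
t: 22.13
eef_pos: [0.5679, -0.3437, 0.2142]
tool_rot: [0.003, 0.956, 0.293, 0.004]
contact_force: [-0.2, 0.3, -0.3]
gripper_width: 0.415
```

Run:
```python
from h import *
print(pose()[0],np.round(monitor.get_obs()['q'],2))
a=go([.52,-.15,.22],-66);b=go([.5,.03,.22],-80,a);c=go([.505,.121,.18],-93.6,b)
```

```text
[ 0.56787174 -0.34369012  0.21420682] [-0.23  0.72  1.09  1.66 -0.68  1.19  0.05]
go [0.52, -0.15, 0.22] -66 xyz [ 0.3455 -0.9357 -0.0338] w [ 0.0022 -0.0022  0.0563] rows 4.8
go [0.5, 0.03, 0.22] -80 xyz [ 0.2747 -0.8629  0.    ] w [0.     0.     0.0778] rows 4.3
go [0.505, 0.121, 0.18] -93.6 xyz [ 0.1036 -0.4437  0.2   ] w [0.     0.     0.0756] rows 2.4
```

Call:
{"method": "jog_arm", "body": {"plan": [{"x": 0.345,"y": -0.93,"z": -0.03,"wx": 0.002,"wy": -0.002,"wz": 0.056},{"x": 0.345,"y": -0.93,"z": -0.03,"wx": 0.002,"wy": -0.002,"wz": 0.056},{"x": 0.345,"y": -0.93,"z": -0.03,"wx": 0.002,"wy": -0.002,"wz": 0.056},{"x": 0.345,"y": -0.93,"z": -0.03,"wx": 0.002,"wy": -0.002,"wz": 0.056},{"x": 0.345,"y": -0.93,"z": -0.03,"wx": 0.002,"wy": -0.002,"wz": 0.056},{"x": 0.345,"y": -0.93,"z": -0.03,"wx": 0.002,"wy": -0.002,"wz": 0.056}]}}

```text
t: 22.63
eef_pos: [0.5198, -0.1433, 0.2171]
tool_rot: [-0.002, 0.977, 0.213, -0.001]
contact_force: [-0.5, 0.2, -1.3]
gripper_width: 0.414
```

Call:
{"method": "jog_arm", "body": {"plan": [{"x": 0.275,"y": -0.86,"z": 0,"wx": 0,"wy": 0,"wz": 0.078},{"x": 0.275,"y": -0.86,"z": 0,"wx": 0,"wy": 0,"wz": 0.078},{"x": 0.275,"y": -0.86,"z": 0,"wx": 0,"wy": 0,"wz": 0.078},{"x": 0.275,"y": -0.86,"z": 0,"wx": 0,"wy": 0,"wz": 0.078},{"x": 0.275,"y": -0.86,"z": 0,"wx": 0,"wy": 0,"wz": 0.078},{"x": 0.275,"y": -0.86,"z": 0,"wx": 0,"wy": 0,"wz": 0.078}]}}

```text
t: 23.13
eef_pos: [0.4978, 0.0416, 0.2165]
tool_rot: [-0.003, 0.995, 0.096, -0.003]
contact_force: [1.5, -0.4, -1.2]
gripper_width: 0.41
```

Run:
```python
from h import *
print(pose()[0],np.round(monitor.get_obs()['q'],2))
c=go([.505,.121,.17],-93.6)
```

```text
[0.49779928 0.04161222 0.21648692] [-1.21  0.6   1.42  2.03 -0.67  1.12 -0.86]
go [0.505, 0.121, 0.17] -93.6 xyz [ 0.1121 -0.3813  0.2343] w [-0.0018  0.0019  0.081 ] rows 2.2
```

Joint 3 is near its limit (1.42 of 1.46), so I'll turn the other way round, since the car fits either way.

Call:
{"method": "jog_arm", "body": {"plan": [{"x": 0,"y": 0,"z": 0,"wx": 0,"wy": 0,"wz": -0.15},{"x": 0,"y": 0,"z": 0,"wx": 0,"wy": 0,"wz": -0.15},{"x": 0,"y": 0,"z": 0,"wx": 0,"wy": 0,"wz": -0.15},{"x": 0,"y": 0,"z": 0,"wx": 0,"wy": 0,"wz": -0.15},{"x": 0,"y": 0,"z": 0,"wx": 0,"wy": 0,"wz": -0.15}]}}

```text
t: 23.55
eef_pos: [0.4976, 0.0405, 0.2163]
tool_rot: [-0.004, 0.945, 0.327, -0.002]
contact_force: [-0.5, -0.4, -1.2]
gripper_width: 0.412
```

Run:
```python
from h import *
print(pose()[0],np.round(monitor.get_obs()['q'],2))
```

```text
[0.49758813 0.04053178 0.21630661] [-1.18  0.49  1.31  2.03 -0.55  1.05 -0.51]
```

q3 is decreasing, so I'll continue.

Call:
{"method": "jog_arm", "body": {"plan": [{"x": 0,"y": 0,"z": 0,"wx": 0,"wy": 0,"wz": -0.46},{"x": 0,"y": 0,"z": 0,"wx": 0,"wy": 0,"wz": -0.46},{"x": 0,"y": 0,"z": 0,"wx": 0,"wy": 0,"wz": -0.46},{"x": 0,"y": 0,"z": 0,"wx": 0,"wy": 0,"wz": -0.46},{"x": 0,"y": 0,"z": 0,"wx": 0,"wy": 0,"wz": -0.46},{"x": 0,"y": 0,"z": 0,"wx": 0,"wy": 0,"wz": -0.46},{"x": 0,"y": 0,"z": 0,"wx": 0,"wy": 0,"wz": -0.46},{"x": 0,"y": 0,"z": 0,"wx": 0,"wy": 0,"wz": -0.46},{"x": 0,"y": 0,"z": 0,"wx": 0,"wy": 0,"wz": -0.46},{"x": 0,"y": 0,"z": 0,"wx": 0,"wy": 0,"wz": -0.46},{"x": 0,"y": 0,"z": 0,"wx": 0,"wy": 0,"wz": -0.46},{"x": 0,"y": 0,"z": 0,"wx": 0,"wy": 0,"wz": -0.46}]}}

```text
t: 24.55
eef_pos: [0.4973, 0.0395, 0.2158]
tool_rot: [-0.005, 0.493, 0.87, 0.001]
contact_force: [0.4, -0.3, -0.9]
gripper_width: 0.41
```

Run:
```python
from h import *
print(pose()[0],np.round(monitor.get_obs()['q'],2))
c=go([.505,.121,.17],86.4)
```

```text
[0.49728539 0.03949171 0.21577428] [-0.96  0.28  0.91  2.02 -0.28  0.97  0.64]
go [0.505, 0.121, 0.17] 86.4 xyz [0.3275 0.2436 0.231 ] w [ 0.0004 -0.0031 -0.3078] rows 7.7
```

Call:
{"method": "jog_arm", "body": {"plan": [{"x": 0.16,"y": 0.12,"z": 0.1,"wx": 0,"wy": -0.003,"wz": -0.308},{"x": 0.16,"y": 0.12,"z": 0.1,"wx": 0,"wy": -0.003,"wz": -0.308},{"x": 0.16,"y": 0.12,"z": 0.1,"wx": 0,"wy": -0.003,"wz": -0.308},{"x": 0.327,"y": 0.243,"z": 0.231,"wx": 0,"wy": -0.003,"wz": -0.308},{"x": 0.327,"y": 0.243,"z": 0.231,"wx": 0,"wy": -0.003,"wz": -0.308},{"x": 0.327,"y": 0.243,"z": 0.231,"wx": 0,"wy": -0.003,"wz": -0.308},{"x": 0.327,"y": 0.243,"z": 0.231,"wx": 0,"wy": -0.003,"wz": -0.308},{"x": 0.327,"y": 0.243,"z": 0.231,"wx": 0,"wy": -0.003,"wz": -0.308},{"x": 0.327,"y": 0.243,"z": 0.231,"wx": 0,"wy": -0.003,"wz": -0.308},{"x": 0.327,"y": 0.243,"z": 0.231,"wx": 0,"wy": -0.003,"wz": -0.308},{"x": 0.327,"y": 0.243,"z": 0.231,"wx": 0,"wy": -0.003,"wz": -0.308}]}}

```text
t: 25.47
eef_pos: [0.5048, 0.1202, 0.1696]
tool_rot: [-0.0, 0.034, 0.999, 0.0]
contact_force: [-0.2, -0.1, -0.8]
gripper_width: 0.409
```

Run:
```python
from h import *
P,R=pose();im,K=snap('wrist')
print(P,monitor.get_obs()['gripper_width'],pose()[0]); v=im.copy()
d=np.array([.063,.998]);e=np.array([.998,-.063]);c=np.array([.505,.121])
def dot(p,col):
    u=proj(K,p).round().astype(int); cv2.circle(v,tuple(int(i) for i in u),1,col,-1)
for s in np.linspace(-1,1,14):
    for t in(-1,1):
        dot([*(c+s*.04*e+t*.026*d),.021],(255,0,0));dot([*(c+t*.04*e+s*.026*d),.021],(255,0,0))
        for z in(.0185,): dot(P+R.apply([s*.032,t*.018,z]),(0,255,0));dot(P+R.apply([t*.032,s*.018,z]),(0,255,0))
cv2.imwrite('pics/car2.png',v[...,::-1])
go([.505,.121,.035],86.4)
```

```text
[0.50484995 0.12015217 0.16961684] 0.4110542930769648 [0.50489311 0.12035291 0.16971205]
go [0.505, 0.121, 0.035] 86.4 xyz [-4.000e-04  2.700e-03  6.736e-01] w [ 0.0002 -0.     -0.0011] rows 3.2
```

View pics/car2.png

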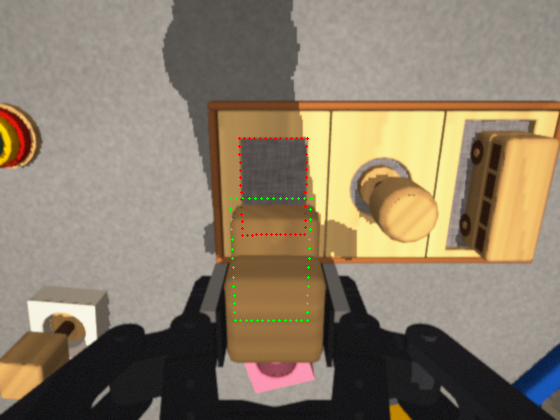

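The pocket outline matches (240–308, 138–235), and the car in the gripper is aligned. Lowering.

Call:
{"method": "jog_arm", "body": {"plan": [{"x": 0,"y": 0.002,"z": 0.2,"wx": 0,"wy": 0,"wz": 0},{"x": 0,"y": 0.002,"z": 0.38,"wx": 0,"wy": 0,"wz": 0},{"x": 0,"y": 0.002,"z": 0.52,"wx": 0,"wy": 0,"wz": 0},{"x": 0,"y": 0.002,"z": 0.61,"wx": 0,"wy": 0,"wz": 0},{"x": 0,"y": 0.002,"z": 0.65,"wx": 0,"wy": 0,"wz": 0},{"x": 0,"y": 0.002,"z": 0.67,"wx": 0,"wy": 0,"wz": 0},{"x": 0,"y": 0.002,"z": 0.68,"wx": 0,"wy": 0,"wz": 0},{"x": 0,"y": 0.002,"z": 0.68,"wx": 0,"wy": 0,"wz": 0},{"x": 0,"y": 0.002,"z": 0.68,"wx": 0,"wy": 0,"wz": 0}]}}

```text
t: 26.27
eef_pos: [0.5058, 0.1211, 0.0348]
tool_rot: [0.001, 0.033, 0.999, 0.001]
contact_force: [0.5, -0.1, -1.0]
gripper_width: 0.407
```

Call:
{"method": "jog_arm", "body": {"plan": [{"x": 0,"y": 0,"z": 0.008,"wx": 0,"wy": 0,"wz": 0},{"x": 0,"y": 0,"z": 0.012,"wx": 0,"wy": 0,"wz": 0},{"x": 0,"y": 0,"z": 0.016,"wx": 0,"wy": 0,"wz": 0},{"x": 0,"y": 0,"z": 0.016,"wx": 0,"wy": 0,"wz": 0},{"x": 0,"y": 0,"z": 0.016,"wx": 0,"wy": 0,"wz": 0}]}}

```text
t: 26.68
eef_pos: [0.5061, 0.1213, 0.0318]
tool_rot: [0.001, 0.033, 0.999, 0.001]
contact_force: [0.4, 0.3, 0.7]
gripper_width: 0.412
```

At the expected release height (0.0315). Releasing and rising.

Call:
{"method": "jog_arm", "body": {"plan": [{"x": 0,"y": 0,"z": 0.002,"wx": 0,"wy": 0,"wz": 0},{"x": 0,"y": 0,"z": 0.002,"wx": 0,"wy": 0,"wz": 0},{"x": 0,"y": 0,"z": 0,"wx": 0,"wy": 0,"wz": 0},{"x": 0,"y": 0,"z": 0,"wx": 0,"wy": 0,"wz": 0},{"x": 0,"y": 0,"z": 0,"wx": 0,"wy": 0,"wz": 0},{"x": 0,"y": 0,"z": -0.05,"wx": 0,"wy": 0,"wz": 0},{"x": 0,"y": 0,"z": -0.2,"wx": 0,"wy": 0,"wz": 0},{"x": 0,"y": 0,"z": -0.4,"wx": 0,"wy": 0,"wz": 0},{"x": 0,"y": 0,"z": -0.6,"wx": 0,"wy": 0,"wz": 0},{"x": 0,"y": 0,"z": -0.8,"wx": 0,"wy": 0,"wz": 0},{"x": 0,"y": 0,"z": -1,"wx": 0,"wy": 0,"wz": 0},{"x": 0,"y": 0,"z": -1,"wx": 0,"wy": 0,"wz": 0}], "hand": 0.5}}

```text
t: 27.68
eef_pos: [0.5098, 0.1211, 0.2398]
tool_rot: [0.007, 0.034, 0.999, 0.004]
contact_force: [1.9, -0.0, 0.3]
gripper_width: 0.749
```

Run:
```python
from h import *
im,K=snap('wrist','end.png'); m=woodmask(im,95); P=pose()[0]
print(P)
for n,z in dict(car_mid=.037,bus_mid=.037,round_tree_mid=.054,car_bay_floor=.013,bus_bay_floor=.013,tree_bay_floor=.013).items():
    for r in finder.place_of('wrist',n)[:2]: print(n,np.round(r['location']),round(r['confidence'],2),np.round(ray(K,r['location'],z),4))
for n in ('stand_a','square_tree_mid','pickup_mid'):
    im2,K2=snap('top','topend.png')
    for r in finder.place_of('top',n)[:4]: print(n,np.round(r['location']),round(r['confidence'],2))
```

```text
[0.50819725 0.12133364 0.23656591]
car_mid [275. 166.] 0.91 [0.507  0.1253 0.037 ]
car_mid [ 91. 291.] 0.58 [ 0.6258 -0.0751  0.037 ]
round_tree_mid [368. 168.] 0.71 [0.5101 0.2081 0.054 ]
bus_bay_floor [443. 162.] 0.96 [0.5205 0.2928 0.013 ]
tree_bay_floor [358. 156.] 0.95 [0.5082 0.208  0.013 ]
tree_bay_floor [448. 162.] 0.26 [0.5207 0.2973 0.013 ]
stand_a [353. 256.] 0.97
stand_a [296. 194.] 0.87
stand_a [224. 178.] 0.79
stand_a [344. 135.] 0.68
square_tree_mid [296. 198.] 0.57
pickup_mid [407. 270.] 0.66
```

View pics/end.png

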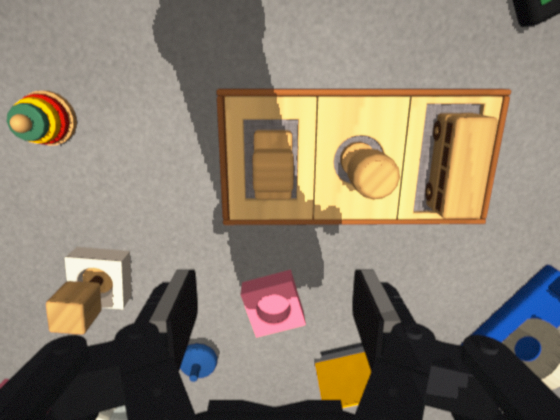

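The car (273,165), tree (368,167) and bus (460,165) all stand in their own pockets. The square tree and its stand are upright at (85,290). Everything is released and the arm is clear, so I'm handing in.

```bash
python3 -c "
from h import *
print(bot.hand_in(), monitor.get_obs()['t'])"
```

```text
the job is handed in; nothing more can be done
the job is handed in; nothing more can be done
```

I put the round-crowned tree, the bus and the car into their own tray pockets and handed the job in at about 28 s of the 102 s allowed. The hand-in reports no verdict.

**Tree and stand:** I drew the tree straight up, and a picture taken just after showed its white stand upright and in place.

**Last checks:**
- The final wrist picture shows all three toys standing free in their pockets, with the gripper open about 20 cm above.
- The network puts the tree and car about 2–5 mm from their pocket centres. It did not report the bus this time, so I judged that by eye and by its release height, which was as expected.
- The bus touched its pocket floor with 2.6 N. For the car I felt almost no force (0.7 N), so I relied on its release height (31.8 mm, expected 31.5 mm) and the picture.
- In the top camera, the square tree and pick-up are within about 3 px (roughly 8 mm) of where they started. White stand A (where the round tree stood) reads about 4 px (10 mm) off. That is probably the network's scatter, because the wrist picture after the lift put it within about 2 mm.

**A detour:** joint 3 came close to its limit on the way to the tray with the car (1.42 of 1.46 rad). I turned the car the other way round, and the joint stayed within range in my readings.

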